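# Hang the condiment caddy on the slat panel and lock it

### The arm

A 6-joint arm with a two-finger parallel gripper is mounted at the origin on the work surface. World frame = base frame: x ahead of the robot, y to its left, z up, the work surface at z = 0. Lengths are in mm, angles in degrees, forces in N, time in s.
With the tool pointing down it reaches from about 350 to 850 mm from the base axis. Payload 8.1 kg.
Tool frame: the origin (TCP) lies at the very end of the fingers, on their centre line; the grasp point (between the pads) lies 19 mm behind it (r.grasp_offset is the distance from the TCP to the grasp point, in mm); z points along the fingers, y is the line along which they close (so a half turn about z gives the same grasp; the last joint's range is limited). The gripper opens to 85 mm and grips with 20 to 120 N. Pads are 22 mm wide; open, the fingers measure 114 mm over their backs; the gripper's body (76 mm by 85 mm) begins 54 mm behind the grasp point. The pads swing forward as they close: fully open they stand 13 mm farther back than shut.
Start: joints at [-71.643, 7.471, 85.268, -0, 87.261, -4.893], TCP at [236.872, -551.268, 206.892] pointing down, gripper open.
Joint ranges: [-169.43, 169.43], [-51.17, 129.36], [1.28, 143.12], [-76.62, 256.62], [0, 156.53], [-152.29, 152.29]. Speed limits (degrees/s): [136.94, 136.94, 159.86, 180, 180, 180].

### API

Orientations are given as [roll, pitch, yaw] about the fixed x, y, z axes, in that order (R = Rz(yaw) Ry(pitch) Rx(roll)).
In Python, from bench import r gives the robot as it stands.
- The arm moves only by the tool carry_out, never from a script. Its argument "commands" is a list of rows, each an object with "jaw": the finger opening in m, from 0 to 0.0854; "translation": the shift along the tool's x, y, z in m, a list of three; "spin": the turn about the tool's z in rad. A call has exactly 8 rows; each row shifts and turns the commanded pose from where the row before left it, along the tool's axes as they then stand; what a row does not reach is not made up. A row lasts 1/12 s, in which the tool goes at most 41.7 mm and 7.16 degrees, less where a joint would pass 70% of its speed; a pose out of reach is approached as far as the arm can. A call is refused whole if a number of a shift passes 0.0417 or a number of a turn 0.125, either way. A call with a gripper value outside its range is refused whole. The fingers move at their own pace and stop on an object; "squeeze" is the grip in N (left out, the last holds). Time passes only in rows, so rows that do not move let the fingers close, or fill a call up. It gives the time, the measured TCP pose, the force, the opening and the grip force at its end, in the units of the state.
- r.sense(): the state, without advancing time (a new reading comes with each control period).
- r.snapshot(name): name is "scene" or "top"; returns a dict with "pixels" (420x560x3 uint8, blue, green, red), "K" (3x3 intrinsics, pixels), "dist_coeffs" ([k1, k2, p1, p2, k3] as OpenCV has them; the pictures are not rectified), "extrinsics" (4x4, takes a point from camera to world coordinates). Camera axes: x right, y down, z forward; pixel columns grow to the right and rows downward; lengths in mm; the calibration is good to about 2 mm. A picture is of the moment at which its call begins. There is no depth.
- r.hand_in(): hands the job in; it is judged then, once.
Trained networks look in a picture, given as the dict that the camera call returned (one of the last four; its "shot" number tells which), for a name from the list of things; names that differ only in an ending like _2 or _b are one class to them, and where a whole thing is asked for, a point or a joint stands for the part that bears it (a point fixed in the world has none). Each returns a list of dicts, best first, with "score" (0 to 1); they miss things now and then, are a little off and sometimes report something else, mostly with a low value. They report only what shows in the picture. A call takes as long as a camera call. They do not tell look-alikes from the thing itself.
- r.spot_in(picture, target): "xy" ([column, row] in pixels, amid what is visible of it).
- r.regions_of(picture, target): "pixels" (420x560 bool, what is visible of it) and "xy" ([column, row] in pixels, amid what is visible of it).
- r.landmark_of(picture, target): "xy" ([column, row] in pixels: a listed point, or the origin of a listed thing).
The state is a dict: "time": time; "joint_pos": joint angles; "qd": joint speeds; "joint_efforts": joint torques, N m; "tool_pos": TCP position; "tcp_rot": TCP orientation; "ft_force": force on the tool from outside, world axes, zero at the start; "wrist_torque": the same for the moment, N m; "finger_gap": finger opening in mm; "grip_force": force on a finger pad.
Only numpy, scipy, OpenCV 4.12 (cv2) and the standard library are available. Lean on these libraries where they do the work, as an engineer would, in place of code of your own. Each camera call takes 0.05 s, during which the arm holds its last target. There are 200 camera calls.

### The job

Hang the loose caddy in the free bay of the slat panel: tilt its front up to hook its lip into the top groove, then swing it down until it hangs straight, fully home against the panel and centred under the open catch. Then flip that catch over its centre so it snaps down and locks the caddy in, and take the hand away. Leave the taco stand, the glasses and the sauce bottle standing where they are.

Things in the scene. Friction and masses are not known exactly. Their poses are not given: they have to be found in the camera images.
- panel: Upright wooden slat panel, 430 wide, 25 thick, 242 high, fixed. Origin: bottom middle of its front face, on the counter; x into the panel, y along it, z up; things hang on its -x side. Top groove: mouth from z 200 to 216 over the whole width; front lips 5 thick, behind them a cavity 14 deep from z 192 to 226. Two like grooves lower down stay empty. Fixed steel cups (52 wide) hang at y +-183.
- caddy: Loose two-part steel caddy, 0.28-0.46 kg, 120 deep (x), 100 wide (y), walls 60 high, back plate 73. Origin: centre of underside; front -x, back face at x +60. Behind the back: web z 70-73 reaching back to x 71.5, ending in a lip 3 thick, x 68.5-71.5, z 70-90; web and lip 60 wide. Two rubber bumpers stand 3.5 off the back, z 4-16. Home: origin at x -63.5, z +130 in the panel's frame, axes parallel.
- caddy_grip (a point): Middle of the caddy's wooden grip: a bar 55 long (x), 14 wide (y), 20 high, on two posts above the divider; it lies at (-19.5, 0, 135) in the caddy's frame and has the caddy's axes. Pinch it across its 14 mm width; below it 65 mm of free space to the rim.
- caddy_lip (a point): Middle of the top edge of the caddy's upturned hook lip, at (70, 0, 90) in the caddy's frame. The lip is higher (20) than the groove's mouth (16): it enters only with the caddy's front tilted up about 40 to 50 degrees. With the caddy home it stands at x +6.5, z +220 in the panel's frame, behind the upper front lip.
- bay (a point): Middle of the free bay: on the panel's front face at the lower edge of the top groove's mouth (200 above the counter), right below the open catch; axes as the panel's. The caddy's y centre belongs here. At least 70 is free to either side of it.
- catch (a joint): Over-centre flip catch above the free bay; hinge axis along y, 10 in front of the face, 246 above the counter. 0 = open, lever leaning 0.70 rad back over the panel's top; grows as the lever swings up and forward; 3.84 = shut, pointing straight down in front of the groove. Its weight (80 g) drops it back to 0 until past upright (0.70), then snaps it shut; under 1 N at the tip moves it.
- catch_tip (a point): Free end of the catch lever, a flat steel bar 22 wide, 4 thick, with a 12 mm round weight along its end, 38 from hinge to tip. Open, the tip is about 14 behind the front face and 275 above the counter, free to be pushed from behind (the -x way) with closed fingers above the panel's top. Shut, it ends 208 above the counter, 5 above the hung caddy's web.
- neighbour: An identical caddy with napkins, already hung and locked by its own shut catch; fixed. It hangs 136 to 170 beside the free bay, on either side of it. Origin on the panel's face at the lower edge of the groove's mouth, axes as the panel's; it spans 100 in y, 124 out to -x, grip up to z +75.
- rack: Loose zig-zag taco stand, steel on a blue wire frame, 178 long (x), 88 wide (y), 72 high, 0.6 kg. Origin: centre of its underside.
- board: Wooden paddle board lying on the counter, fixed: 240 x 120 and 18 thick, with a 42 wide handle to +x reaching 205 from the origin. Origin: centre of the blade's underside.
- tumbler1: Loose drinking glass, 76 across the rim, 95 high, 0.25 kg, standing on the board. Origin: centre of its underside.
- tumbler2: A second glass like tumbler1, also on the board.
- bottle: Loose white sauce bottle, 56 in diameter, 165 high, 0.3 kg, standing on the counter 200 to 220 in front of the panel. Origin: centre of its underside.
Not all that is in view belongs to the job. Leave any red or turquoise look-alike of the caddy alone.

How it is judged:
By the outcome, as a careful person would: the job done as asked, in the order asked, and still so for the second after the job is handed in, with the robot touching nothing.
It also fails if it takes over 64 s, if anything falls off the work surface, if the arm or the gripper's body presses on something with over 40 N, if the wrist force passes 120 N, or if a joint passes its speed limit or range.

## Working session

There is one attempt and no reset: what is moved stays moved. The work goes in short steps, Python scripts to look and compute and a tool call to move; the robot and the scene stay as the last step left them, time stands still between calls to the robot, and variables do not carry over. Pictures are saved under pics/ and viewed, at most 10 in all, crops included, and the job is handed in when it is done.

Besides the shell and the picture viewer there is one more tool, called after ">>>" as a command line: name --argument value ..., lists and objects as JSON in quotes. carry_out: Moves the arm, as the interface text tells. Its arguments: {"type":"object","properties":{"commands":{"type":"array","items":{"type":"object","properties":{"jaw":{"type":"number"},"translation":{"type":"array","items":{"type":"number"}},"spin":{"type":"number"}}}},"squeeze":{"type":"number"}},"required":["commands"]}

```bash
ls; mkdir -p pics; python3 - <<'E'
from bench import r
import cv2
for n in ("scene","top"):
    p=r.snapshot(n); cv2.imwrite(f"pics/{n}0.png",p["pixels"])
    print(n,p["K"],p["dist_coeffs"],p["extrinsics"])
    for t in ["panel","caddy","caddy_grip","caddy_lip","bay","catch","catch_tip","neighbour","rack","board","tumbler1","bottle"]:
        print(t,[(round(float(d["score"]),2),[round(float(v)) for v in d["xy"]]) for d in r.landmark_of(p,t)][:4])
print(r.sense(), r.grasp_offset)
E
```

```text
pics
scene [[439.36095807   0.         275.80590319]
 [  0.         439.36095807 213.36752156]
 [  0.           0.           1.        ]] [-0.0849752  0.         0.         0.         0.       ] [[-1.18816212e-01  8.59814765e-01 -4.96589648e-01  9.66759034e+02]
 [ 9.92907135e-01  1.05032487e-01 -5.57099435e-02  1.21126646e+02]
 [ 4.25781388e-03 -4.99686649e-01 -8.66195777e-01  1.02549903e+03]
 [ 0.00000000e+00  0.00000000e+00  0.00000000e+00  1.00000000e+00]]
panel [(0.74, [122, 255])]
caddy [(0.83, [362, 193]), (0.71, [311, 240]), (0.67, [426, 267]), (0.56, [236, 240])]
caddy_grip [(0.93, [372, 159]), (0.72, [237, 222]), (0.68, [320, 210])]
caddy_lip [(0.76, [350, 194]), (0.71, [289, 216]), (0.67, [224, 198]), (0.4, [312, 236])]
bay [(0.74, [74, 248])]Traceback (most recent call last):
  File "<stdin>", line 7, in <module>
ValueError: it knows: bay, board, bottle, caddy, caddy_grip, caddy_lip, catch_tip, neighbour, panel, rack, tumbler
```

```bash
python3 - <<'E'
from bench import r
import cv2
for n in ("scene","top"):
    p=r.snapshot(n); cv2.imwrite(f"pics/{n}1.png",p["pixels"])
    if n=="top": print(n,p["K"],p["dist_coeffs"],p["extrinsics"])
    for t in ["panel","caddy","caddy_grip","caddy_lip","bay","catch_tip","neighbour","rack","board","tumbler","bottle"]:
        print(t,[(round(float(d["score"]),2),[round(float(v)) for v in d["xy"]]) for d in r.landmark_of(p,t)][:4])
print(r.sense(), r.grasp_offset)
E
```

```text
panel [(0.63, [120, 258])]
caddy [(0.94, [312, 237]), (0.88, [239, 240]), (0.86, [366, 196])]
caddy_grip [(0.71, [240, 220]), (0.68, [374, 156]), (0.58, [322, 211])]
caddy_lip [(0.9, [289, 216]), (0.89, [356, 194]), (0.72, [224, 199]), (0.54, [311, 236])]
bay [(0.77, [76, 244])]
catch_tip [(0.66, [60, 227])]
neighbour []
rack [(0.83, [289, 326]), (0.43, [322, 210])]
board [(0.69, [424, 268])]
tumbler [(0.87, [418, 238]), (0.79, [424, 281])]
bottle [(0.89, [194, 289])]
top [[450.91898209   0.         280.65741216]
 [  0.         450.91898209 206.58727496]
 [  0.           0.           1.        ]] [-0.04369212  0.          0.          0.          0.        ] [[-3.76618821e-03 -9.96305186e-01  8.58008853e-02  4.03759678e+02]
 [-9.99988992e-01  3.99241595e-03  2.46521892e-03  5.95859493e+01]
 [-2.79866322e-03 -8.57906563e-02 -9.96309255e-01  1.37175561e+03]
 [ 0.00000000e+00  0.00000000e+00  0.00000000e+00  1.00000000e+00]]
panel [(0.72, [420, 213]), (0.56, [405, 196])]
caddy [(0.96, [204, 285]), (0.83, [250, 236]), (0.7, [310, 225]), (0.63, [273, 239])]
caddy_grip [(0.85, [240, 232]), 
[... 380 characters left out ...]
5, 'joint_pos': array([-7.16432942e+01,  7.47342555e+00,  8.52668904e+01, -8.85164359e-04,
        8.72613546e+01, -4.89259226e+00]), 'qd': array([ 0.059581  , -0.07701386,  0.03229406,  0.02557251,  0.00921962,
        0.05178155]), 'joint_efforts': array([-1.13523231e-03, -5.69304550e+01, -5.00853074e+01, -3.23934855e-04,
        1.43244783e-03, -1.10067586e-05]), 'tool_pos': array([ 236.86102036, -551.27520754,  206.87737668]), 'tcp_rot': array([-1.79998260e+02,  7.38455595e-04,  2.32493403e+01]), 'ft_force': array([-0.52880596,  0.59364085,  0.52206833]), 'wrist_torque': array([-0.00433255,  0.03341436, -0.01323985]), 'grip_force': 0.0, 'finger_gap': 85.64948893966857} 18.700000000000003
```

View pics/scene0.png

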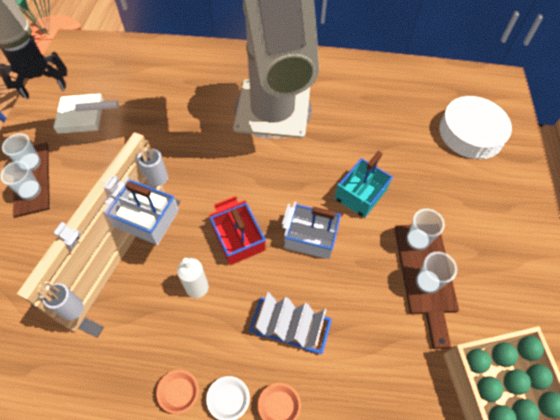

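View pics/top1.png

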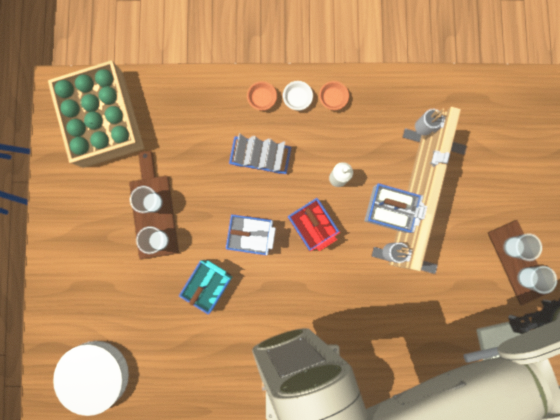

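Scene picture: the possible caddies are steel at (311,237), red at (238,233), turquoise at (364,187) and the steel one hung on the panel at (143,207). The loose steel one (311,237), top view (250,236), fits the description. Red and turquoise are look-alikes and the hung one is the neighbour. The open catch is at about (67,232) in scene and (440,157) in top.

```bash
cat > h.py <<'E'
import numpy as np, cv2
def ray(p,uv):
    n=cv2.undistortPoints(np.array([[uv]],float),p["K"],p["dist_coeffs"])[0,0]
    E=p["extrinsics"]; d=E[:3,:3]@np.array([n[0],n[1],1]); return E[:3,3],d
def onz(p,uv,z):
    o,d=ray(p,uv); return o+d*(z-o[2])/d[2]
def tri(a,b):
    (o1,d1),(o2,d2)=a,b
    s=np.linalg.lstsq(np.c_[d1,-d2],o2-o1,rcond=None)[0]
    p,q=o1+d1*s[0],o2+d2*s[1]; return (p+q)/2,np.linalg.norm(p-q)
def proj(p,X):
    E=np.linalg.inv(p["extrinsics"]); rv=cv2.Rodrigues(E[:3,:3])[0]
    return cv2.projectPoints(np.atleast_2d(np.asarray(X,float)),rv,E[:3,3],p["K"],p["dist_coeffs"])[0][:,0]
def frame(x,y,z,yaw,P):
    a=np.radians(yaw); P=np.atleast_2d(np.asarray(P,float)); c,s=np.cos(a),np.sin(a)
    return P@np.array([[c,s,0],[-s,c,0],[0,0,1]])+[x,y,z]
E
python3 - <<'E'
from bench import r
from h import *
S=r.snapshot("scene");T=r.snapshot("top")
np.set_printoptions(precision=1,suppress=True)
cv2.imwrite("pics/sc.png",cv2.resize(S["pixels"][120:345,10:200],None,fx=3.5,fy=2.6*3.5/3.5 and 2.65,interpolation=2)) if 0 else cv2.imwrite("pics/sc.png",cv2.resize(S["pixels"][125:345,20:200],None,fx=2.7,fy=2.7,interpolation=cv2.INTER_CUBIC))
def L(p,t,i=0):return [d["xy"] for d in r.landmark_of(p,t)]
Z=dict(caddy=0,caddy_grip=135,caddy_lip=90,bay=200,catch_tip=275,panel=0,neighbour=200,rack=0,bottle=0)
for t,z in Z.items():
    for p,n in((S,"S"),(T,"T")):
        print(t,n,[(np.round(u),onz(p,u,z)[:2]) for u in L(p,t)])
# extent of caddy regions
c1=np.vstack([cv2.resize(T["pixels"][200:270,210:345],None,fx=5,fy=5,interpolation=2)])
cv2.imwrite("pics/tc.png",c1)
cv2.imwrite("pics/tp.png",cv2.resize(T["pixels"][95:280,355:475],None,fx=3.2,fy=3.2,interpolation=cv2.INTER_CUBIC))
E
cd pics; python3 -c "
import cv2,numpy as np
a=cv2.imread('sc.png');b=cv2.imread('tp.png');b=cv2.copyMakeBorder(b,0,max(0,a.shape[0]-b.shape[0]),0,0,0);a=cv2.copyMakeBorder(a,0,max(0,b.shape[0]-a.shape[0]),0,0,0);print(a.shape,b.shape)
o=np.hstack([a,b]);o=o[:600];print(o.shape);cv2.imwrite('pan.png',cv2.resize(o,None,fx=min(1,800/o.shape[1]),fy=min(1,800/o.shape[1])))"
```

```text
caddy S [(array([364., 197.]), array([297.6, 291.4])), (array([238., 239.]), array([467.1, -33.1])), (array([309., 236.]), array([436.9, 149.1]))]
caddy T [(array([314., 224.]), array([468.9, -39.8])), (array([250., 234.]), array([437.7, 157.1])), (array([204., 288.]), array([274.9, 294.8]))]
caddy_grip S [(array([323., 211.]), array([436.4, 173.2])), (array([373., 158.]), array([264.8, 290.8])), (array([238., 218.]), array([479.9, -20.7]))]
caddy_grip T [(array([311., 216.]), array([482.6, -21.2])), (array([195., 294.]), array([272.2, 296.3])), (array([239., 233.]), array([437.2, 177.1]))]
caddy_lip S [(array([289., 215.]), array([431.9,  93.7])), (array([352., 192.]), array([346.1, 245. ])), (array([228., 199.]), array([403.1, -63.3]))]
caddy_lip T [(array([327., 246.]), array([403. , -68.7])), (array([217., 268.]), array([341. , 242.2])), (array([270., 241.]), array([416.6,  93.1]))]
bay S [(array([ 76., 243.]), array([ 616.4, -345.4])), (array([419., 238.]), array([515.6, 377.1]))]
bay T [(array([260., 153.]), array([646.2, 115.4])), (array([433., 162.]), array([ 622.4, -341.4]))
[... 153 characters left out ...]
1.9, 371.8])), (array([451., 156.]), array([ 621.9, -361.3]))]
panel S [(array([122., 256.]), array([ 552.6, -324.1]))]
panel T [(array([252., 235.]), array([435.9, 149.2]))]
neighbour S [(array([113., 191.]), array([ 480.3, -302.9]))]
neighbour T [(array([419., 215.]), array([ 482.2, -298.9])), (array([252., 237.]), array([426.3, 136.1]))]
rack S [(array([288., 328.]), array([684.5, 121.1])), (array([290., 215.]), array([380.5,  93.3]))]
rack T [(array([259., 156.]), array([680.1, 128.9])), (array([239., 233.]), array([440.9, 189. ]))]
bottle S [(array([195., 288.]), array([ 612.9, -116.7]))]
bottle T [(array([335., 179.]), array([ 605.3, -104.5]))]
(594, 486, 3) (594, 384, 3)
(594, 870, 3)
```

View pics/tc.png

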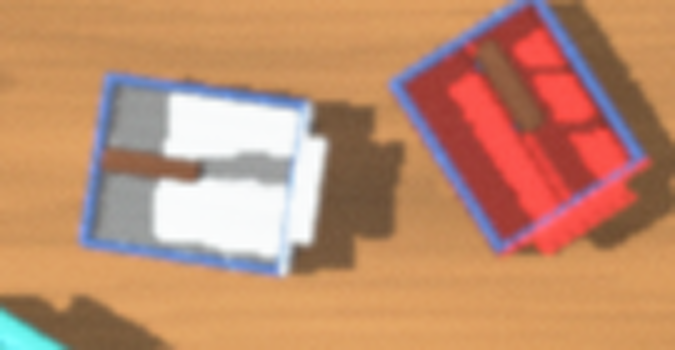

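View pics/pan.png

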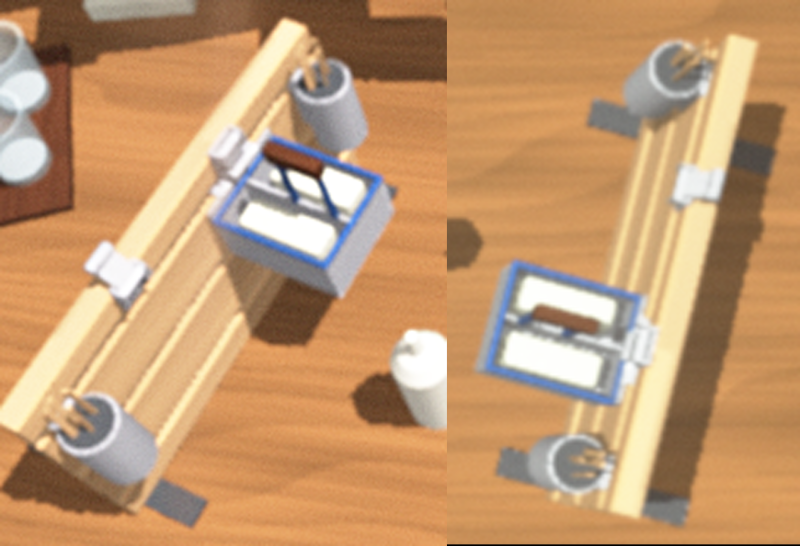

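```bash
cat > fit.py <<'E'
from bench import r
from h import *
from scipy.optimize import least_squares
np.set_printoptions(precision=1,suppress=True)
S=r.snapshot("scene");T=r.snapshot("top")
k=800/870
t=lambda x,y:(355+(x-486*k)/3.2/k,95+y/3.2/k)
s=lambda x,y:(20+x/2.7/k,125+y/2.7/k)
# panel corners, T view (local x,y,z)
obs=[(T,t(731,37),(0,-215,242)),(T,t(757,42),(25,-215,242)),(T,t(612,513),(0,215,242)),(T,t(640,518),(25,215,242)),
     (S,s(310,26),(0,215,242)),(S,s(283,19),(25,215,242)),(S,s(22,433),(0,-215,242))]
for p,uv,l in obs: print(l,onz(p,uv,242)[:2])
E
python3 fit.py
```

```text
(0, -215, 242) [ 756. -380.]
(25, -215, 242) [ 751.5 -402.9]
(0, 215, 242) [ 342.7 -262.4]
(25, 215, 242) [ 338.3 -286.2]
(0, 215, 242) [ 347.5 -255.1]
(25, 215, 242) [ 342.1 -283.1]
(0, -215, 242) [ 761.8 -372.6]
```

```bash
cat > edge.py <<'E'
from bench import r
from h import *
from scipy.optimize import least_squares
from scipy.ndimage import map_coordinates, gaussian_filter
np.set_printoptions(precision=1,suppress=True)
def edgepts(p,A,B,n=60,w=5):
    g=cv2.cvtColor(p["pixels"],cv2.COLOR_BGR2GRAY).astype(float); g=gaussian_filter(g,.7)
    a,b=proj(p,[A,B]); d=(b-a)/np.linalg.norm(b-a); nrm=np.array([-d[1],d[0]]); out=[]
    tt=np.arange(-w,w+.01,.25)
    for f in np.linspace(.04,.96,n):
        c=a+(b-a)*f+tt[:,None]*nrm
        v=map_coordinates(g,[c[:,1],c[:,0]],order=1); gr=np.abs(np.gradient(v)); 
        i=np.argmax(gr)
        if gr[i]>1.5: out.append((*(a+(b-a)*f+nrm*tt[i]),tt[i],gr[i]))
    return np.array(out)
def fitline(p,A,B,z,**k):
    o=edgepts(p,A,B,**k); m=np.median(o[:,2]); o=o[abs(o[:,2]-m)<1.5]
    W=np.array([onz(p,u,z)[:2] for u in o[:,:2]])
    l=cv2.fitLine(W.astype(np.float32),cv2.DIST_HUBER,0,.01,.01).ravel()
    return l,len(o),m
E
python3 - <<'E'
from edge import *
S=r.snapshot("scene");T=r.snapshot("top")
x0,y0,yaw=549.3,-321.2,-105.9
for n,p,(dx,dy) in(("S",S,(5,7)),("T",T,(0,0))):
    F=lambda P:frame(x0+dx,y0+dy,0,yaw,[P])[0]
    for nm,A,B in (("back",(25,-215,242),(25,215,242)),("front",(0,-215,242),(0,215,242)),("end+",(0,215,242),(25,215,242)),("end-",(0,-215,242),(25,-215,242))):
        l,c,m=fitline(p,F(A),F(B),242,w=5 if n=="S" else 4); 
        # local coords of line wrt guess frame x0,y0
        a=np.radians(yaw);R=np.array([[np.cos(a),np.sin(a)],[-np.sin(a),np.cos(a)]])
        d=R@l[:2]; q=R@(l[2:]-[x0,y0])
        ang=np.degrees(np.arctan2(d[1],d[0]))
        if nm in("back","front"): print(n,nm,"x at y=0:",q[0]-q[1]*d[0]/d[1],"ang",(ang%180)-90,c,m)
        else: print(n,nm,"y at mid:",q[1]+(12.5-q[0])*d[1]/d[0],"ang",ang,c,m)
    # bottle/red etc extents skip
E
```

```text
S back x at y=0: 22.12512354410875 ang -0.043111152730318736 57 2.75
S front x at y=0: -4.784566096821505 ang -0.07507605107834081 44 1.75
S end+ y at mid: 219.38379152722064 ang -179.3596991678747 60 -0.75
S end- y at mid: -212.54402845788744 ang 174.6525203546543 59 0.0
T back x at y=0: 22.44480871673558 ang 0.08407773230324267 60 -1.0
T front x at y=0: -3.772880281336109 ang -0.0884472609230329 48 -1.5
T end+ y at mid: 218.41743551984055 ang 179.83258306781798 60 -1.25
T end- y at mid: -212.85899226638753 ang 176.99112907517173 58 -0.75
```

>>> carry_out --commands '[{"jaw": 0.0854,"translation": [0,0,-0.025],"spin": -0.125},{"jaw": 0.0854,"translation": [0,0,-0.025],"spin": -0.125},{"jaw": 0.0854,"translation": [0,0,-0.025],"spin": -0.125},{"jaw": 0.0854,"translation": [0,0,-0.025],"spin": -0.125},{"jaw": 0.0854,"translation": [0,0,-0.025],"spin": -0.125},{"jaw": 0.0854,"translation": [0,0,-0.025],"spin": -0.125},{"jaw": 0.0854,"translation": [0,0,-0.025],"spin": -0.125},{"jaw": 0.0854,"translation": [0,0,-0.025],"spin": -0.125}]'

```text
time: 3.37
tool_pos: [236.8, -551.1, 408.2]
tcp_rot: [180.0, 0.0, 80.9]
ft_force: [0.1, -0.7, 0.5]
finger_gap: 85.2
grip_force: 0.0
```

```bash
cat > mv.py <<'E'
import sys,numpy as np
from bench import r
def go(x,y,z,yaw=None,step=.036,quiet=False):
    s=r.sense(); p=np.array(s["tool_pos"]); ps=s["tcp_rot"][2]
    a=np.radians(ps); d=np.array([x,y,z])-p
    t=np.array([np.cos(a)*d[0]+np.sin(a)*d[1], np.sin(a)*d[0]-np.cos(a)*d[1], -d[2]])/1000
    n=int(np.ceil(np.linalg.norm(t)/step))
    sp=0 if yaw is None else -np.radians((yaw-ps+180)%360-180)
    print("t",round(s["time"],2),"pos",p.round(1),"rot",s["tcp_rot"].round(2),"| total tool shift",t.round(4),"rows",n,"per row",(t/max(n,1)).round(4),"spin",round(sp,4))
if __name__=="__main__": go(*map(float,sys.argv[1:]))
E
python3 mv.py 437 175 400 82
python3 -c "
from bench import r
from h import *
S=r.snapshot('scene');T=r.snapshot('top')
O=(553.1,-319.2,0,-105.9)
out=[]
for p,z in((S,275),(T,275)):
    im=p['pixels'].copy(); c=proj(p,frame(*O,[(0,72,250)]))[0].astype(int); x0,y0=c-[25,25]
    f=8; im=cv2.resize(im[y0:y0+50,x0:x0+50],None,fx=f,fy=f,interpolation=cv2.INTER_CUBIC)
    for y in (62,72,82):
        q=proj(p,frame(*O,[(-15,y,242),(25,y,242)])); q=((q-[x0,y0]+.5)*f).astype(int)
        cv2.line(im,tuple(map(int,q[0])),tuple(map(int,q[1])),(0,0,255) if y==72 else (0,200,0),1)
    out.append(im)
cv2.imwrite('pics/catch.png',np.hstack(out))
"
```

```text
t 3.37 pos [ 236.8 -551.1  408.2] rot [1.7999e+02 1.0000e-02 8.0900e+01] | total tool shift [0.7486 0.0828 0.0082] rows 21 per row [0.0356 0.0039 0.0004] spin -0.0192
```

View pics/catch.png

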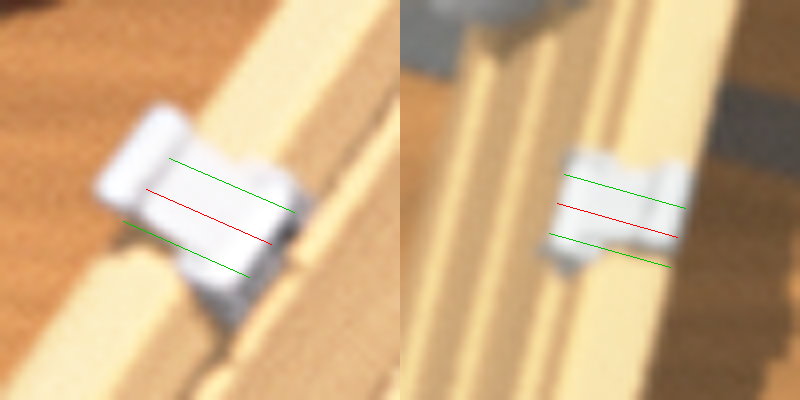

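```bash
python3 -c "
from bench import r
from h import *
S=r.snapshot('scene');T=r.snapshot('top')
O=(553.1,-319.2,0,-105.9);f=8
for p,off,obs in((S,0,(145,156)),(T,400,(672,205))):
    c=proj(p,frame(*O,[(0,72,250)]))[0].astype(int)-25
    uv=np.array([obs[0]-off,obs[1]])/f-.5+c
    for z in(270,275):
        X=onz(p,uv,z); a=np.radians(-105.9); d=X[:2]-O[:2]
        print(z,np.cos(a)*d[0]+np.sin(a)*d[1],-np.sin(a)*d[0]+np.cos(a)*d[1])
    for y in(72,69,66):
        q=(proj(p,frame(*O,[(14,y-11,275),(14,y+11,275),(-10,y-11,246),(-10,y+11,246)]))-c+.5)*f+[off,0]
        print(y,q.round().tolist())
"
```

```text
270 11.053161615596487 71.63206609128517
275 7.427351564117711 72.99255342270415
72 [[153.0, 108.0], [100.0, 180.0], [275.0, 195.0], [225.0, 267.0]]
69 [[160.0, 98.0], [107.0, 170.0], [282.0, 186.0], [231.0, 257.0]]
66 [[167.0, 88.0], [114.0, 160.0], [288.0, 176.0], [238.0, 247.0]]
270 12.125579983557735 73.62081944683331
275 10.602980439016992 72.16396514677695
72 [[674.0, 242.0], [691.0, 175.0], [568.0, 239.0], [585.0, 173.0]]
69 [[672.0, 251.0], [688.0, 184.0], [566.0, 248.0], [582.0, 182.0]]
66 [[670.0, 261.0], [686.0, 193.0], [564.0, 257.0], [580.0, 191.0]]
```

>>> carry_out --commands '[{"jaw": 0.0854,"translation": [0.0356,0.0039,0],"spin": -0.0192},{"jaw": 0.0854,"translation": [0.0356,0.0039,0],"spin": 0},{"jaw": 0.0854,"translation": [0.0356,0.0039,0],"spin": 0},{"jaw": 0.0854,"translation": [0.0356,0.0039,0],"spin": 0},{"jaw": 0.0854,"translation": [0.0356,0.0039,0],"spin": 0},{"jaw": 0.0854,"translation": [0.0356,0.0039,0],"spin": 0},{"jaw": 0.0854,"translation": [0.0356,0.0039,0],"spin": 0},{"jaw": 0.0854,"translation": [0.0356,0.0039,0],"spin": 0}]'

```text
time: 4.23
tool_pos: [309.5, -272.3, 405.0]
tcp_rot: [-179.9, -0.1, 81.5]
ft_force: [-0.1, -0.5, -0.2]
finger_gap: 85.6
grip_force: 0.0
```

>>> carry_out --commands '[{"jaw": 0.0854,"translation": [0.0356,0.0039,0],"spin": 0},{"jaw": 0.0854,"translation": [0.0356,0.0039,0],"spin": 0},{"jaw": 0.0854,"translation": [0.0356,0.0039,0],"spin": 0},{"jaw": 0.0854,"translation": [0.0356,0.0039,0],"spin": 0},{"jaw": 0.0854,"translation": [0.0356,0.0039,0],"spin": 0},{"jaw": 0.0854,"translation": [0.0356,0.0039,0],"spin": 0},{"jaw": 0.0854,"translation": [0.0356,0.0039,0],"spin": 0},{"jaw": 0.0854,"translation": [0.0356,0.0039,0],"spin": 0}]'

```text
time: 4.9
tool_pos: [381.6, 4.9, 405.3]
tcp_rot: [-179.9, 0.0, 81.5]
ft_force: [1.6, 0.4, -0.1]
finger_gap: 85.7
grip_force: 0.0
```

```bash
python3 mv.py 437 175 190 82
```

```text
t 4.9 pos [381.6   4.9 405.3] rot [-1.7989e+02  1.0000e-02  8.1530e+01] | total tool shift [0.1764 0.0297 0.2153] rows 8 per row [0.0221 0.0037 0.0269] spin -0.0082
```

>>> carry_out --commands '[{"jaw": 0.0854,"translation": [0.03,0.005,0.02],"spin": -0.008},{"jaw": 0.0854,"translation": [0.03,0.005,0.02],"spin": 0},{"jaw": 0.0854,"translation": [0.03,0.005,0.02],"spin": 0},{"jaw": 0.0854,"translation": [0.03,0.005,0.02],"spin": 0},{"jaw": 0.0854,"translation": [0.03,0.005,0.02],"spin": 0},{"jaw": 0.0854,"translation": [0.0264,0.0047,0.03],"spin": 0},{"jaw": 0.0854,"translation": [0,0,0.035],"spin": 0},{"jaw": 0.0854,"translation": [0,0,0.03],"spin": 0}]'

```text
time: 5.57
tool_pos: [434.3, 174.7, 207.8]
tcp_rot: [-179.8, 0.1, 82.2]
ft_force: [-0.4, -0.3, -0.9]
finger_gap: 85.5
grip_force: 0.0
```

```bash
python3 mv.py 437 175 116 82; python3 -c "
from bench import r
from h import *
S=r.snapshot('scene');T=r.snapshot('top')
a=S['pixels'][130:330,210:410];b=T['pixels'][140:340,150:350]
a=np.ascontiguousarray(np.hstack([cv2.resize(i,None,fx=2,fy=2,interpolation=2) for i in(a,b)]))
cv2.imwrite('pics/g1.png',a)"
```

```text
t 5.57 pos [434.3 174.7 207.8] rot [-1.798e+02  8.000e-02  8.215e+01] | total tool shift [0.0006 0.0026 0.0918] rows 3 per row [0.0002 0.0009 0.0306] spin 0.0027
```

View pics/g1.png

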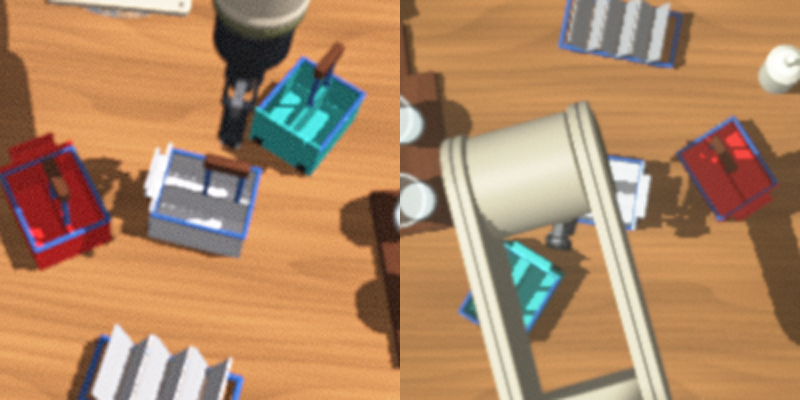

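```bash
python3 -c "
from bench import r
from h import *
s=r.sense();print(s['tool_pos'])
S=r.snapshot('scene');T=r.snapshot('top')
for p,n,o in((S,'S',(210,130)),(T,'T',(150,140))):
    q=proj(p,[(434.3,174.7,208),(391,181,221),(477,169,221),(437,175,135)]);print(n,((q-o)*2).round().tolist())
"
```

```text
[431.13106937 172.77262576 204.10437646]
S [[234.0, 127.0], [243.0, 89.0], [227.0, 154.0], [227.0, 163.0]]
T [[174.0, 187.0], [168.0, 221.0], [178.0, 154.0], [180.0, 187.0]]
```

>>> carry_out --commands '[{"jaw": 0.0854,"translation": [0.002,0.005,0.02],"spin": 0},{"jaw": 0.0854,"translation": [0,0,0.022],"spin": 0},{"jaw": 0.0854,"translation": [0,0,0.022],"spin": 0},{"jaw": 0.0854,"translation": [0,0,0.014],"spin": 0},{"jaw": 0.0854,"translation": [0,0,0.01],"spin": 0},{"jaw": 0.0854,"translation": [0,0,0],"spin": 0},{"jaw": 0.0854,"translation": [0,0,0],"spin": 0},{"jaw": 0.0854,"translation": [0,0,0],"spin": 0}]'

```text
time: 6.43
tool_pos: [442.5, 175.2, 126.1]
tcp_rot: [179.8, -0.1, 82.1]
ft_force: [0.6, -0.2, -0.2]
finger_gap: 85.3
grip_force: 0.0
```

```bash
python3 mv.py 437 175 116 82
```

```text
t 6.43 pos [442.5 175.2 126.1] rot [ 1.7984e+02 -7.0000e-02  8.2080e+01] | total tool shift [-0.0009 -0.0055  0.0101] rows 1 per row [-0.0009 -0.0055  0.0101] spin 0.0013
```

>>> carry_out --commands '[{"jaw": 0.0854,"translation": [-0.001,-0.005,0.01],"spin": 0},{"jaw": 0.0854,"translation": [0,0,0],"spin": 0},{"jaw": 0,"translation": [0,0,0],"spin": 0},{"jaw": 0,"translation": [0,0,0],"spin": 0},{"jaw": 0,"translation": [0,0,0],"spin": 0},{"jaw": 0,"translation": [0,0,0],"spin": 0},{"jaw": 0,"translation": [0,0,0],"spin": 0},{"jaw": 0,"translation": [0,0,0],"spin": 0}]' --squeeze 25

```text
time: 7.1
tool_pos: [436.5, 174.7, 114.2]
tcp_rot: [179.9, -0.0, 82.1]
ft_force: [4.8, -0.7, 0.3]
finger_gap: 12.8
grip_force: 29.4
```

```bash
cat > kin.py <<'E'
# 2D clearance of hooked caddy in groove: panel x,z.
import numpy as np
def rot(th):  # front up
    c,s=np.cos(th),np.sin(th); return np.array([[c,s],[-s,c]])
def dens(P,n=12):
    P=np.array(P,float);o=[]
    for a,b in zip(P,np.roll(P,-1,0)): o+= [a+(b-a)*t for t in np.linspace(0,1,n,endpoint=False)]
    return np.array(o)
cad=np.vstack([dens([(58,70),(71.5,70),(71.5,90),(68.5,90),(68.5,73),(58,73)],16),dens([(58,0),(60,0),(60,4),(63.5,4),(63.5,16),(60,16),(60,73),(58,73)],16)])
# panel solids (rects x0,x1,z0,z1)
pan=[(0,5,216,242),(0,5,140,200),(5,25,226,242),(19,25,192,226),(5,25,140,192),(0,25,0,140)]
pp=np.array([(0,216),(5,216),(0,200),(5,200),(5,226),(5,192),(2.5,200),(2.5,216)])
def pen(P):  # max penetration-ish clearance (neg = inside)
    m=1e9
    for x0,x1,z0,z1 in pan:
        dx=np.maximum(x0-P[:,0],P[:,0]-x1);dz=np.maximum(z0-P[:,1],P[:,1]-z1)
        d=np.where((dx>0)&(dz>0),np.hypot(np.maximum(dx,0),np.maximum(dz,0)),np.maximum(dx,dz)); m=min(m,d.min())
    return m
def clear(th,o): return pen(cad@rot(th).T+o)
if __name__=="__main__":
    grip=np.array([-19.5,135])
    for deg in range(0,66,5):
        th=np.radians(deg);R=rot(th);best=[]
        # param by lip top pos in cavity
        for lx in np.arange(-2,19,1.):
            for lz in np.arange(198,226,1.):
                o=np.array([lx,lz])-R@[70,90]; c=clear(th,o)
                if c>-.3: best.append((c,lx,lz,*(o+R@grip)))
        if best:
            b=max(best); B=np.array(best); d=B[B[:,1]>=B[:,1].max()-.5]
            print(deg,"n",len(best),"best c,lip,grip",np.round(b,1),"deepest lip x",B[:,1].max(),"lipz range there",d[:,2].min(),d[:,2].max())
        else: print(deg,"none")
E
python3 kin.py; python3 mv.py 437 175 116 82
```

```text
0 n 28 best c,lip,grip [  0.5  -2.  225.  -91.5 270. ] deepest lip x -2.0 lipz range there 198.0 225.0
5 n 83 best c,lip,grip [  2.1  10.  223.  -75.2 275.6] deepest lip x 12.0 lipz range there 220.0 225.0
10 n 107 best c,lip,grip [  2.7  11.  223.  -69.3 282.9] deepest lip x 14.0 lipz range there 219.0 225.0
15 n 140 best c,lip,grip [  3.5  -2.  212.  -76.8 278.6] deepest lip x 17.0 lipz range there 221.0 225.0
20 n 153 best c,lip,grip [  4.4  -2.  212.  -70.7 284.9] deepest lip x 17.0 lipz range there 217.0 225.0
25 n 166 best c,lip,grip [  5.   -2.  211.  -64.1 289.6] deepest lip x 17.0 lipz range there 216.0 225.0
30 n 207 best c,lip,grip [  5.3  -2.  211.  -57.  294.7] deepest lip x 18.0 lipz range there 215.0 225.0
35 n 225 best c,lip,grip [  5.9  -2.  210.  -49.5 298.2] deepest lip x 18.0 lipz range there 215.0 224.0
40 n 233 best c,lip,grip [  5.9  -2.  210.  -41.6 302. ] deepest lip x 18.0 lipz range there 215.0 223.0
45 n 245 best c,lip,grip [  6.3  -2.  209.  -33.5 304.1] deepest lip x 18.0 lipz range there 215.0 223.0
50 n 258 best c,lip,grip [  6.6  -2.  209.  -25.1 306.5] deepest lip x 18.0 lipz range there 214.0 222.0
55 n 266 best c,lip,grip [  6.4  -2.  209.  -16.5 308.1] deepest lip x 18.0 lipz range there 213.0 221.0
60 n 280 best c,lip,grip [  6.4  -2.  208.   -7.8 308. ] deepest lip x 18.0 lipz range there 211.0 220.0
65 n 281 best c,lip,grip [  6.6  -2.  208.    1.  308.1] deepest lip x 18.0 lipz range there 210.0 219.0
t 7.1 pos [436.5 174.7 114.2] rot [ 1.7995e+02 -2.0000e-02  8.2100e+01] | total tool shift [ 0.0004  0.0005 -0.0018] rows 1 per row [ 0.0004  0.0005 -0.0018] spin 0.0018
```

>>> carry_out --commands '[{"jaw": 0,"translation": [0,0,-0.01],"spin": 0},{"jaw": 0,"translation": [0,0,-0.02],"spin": 0},{"jaw": 0,"translation": [0,0,-0.03],"spin": 0},{"jaw": 0,"translation": [0,0,-0.03],"spin": 0},{"jaw": 0,"translation": [0,0,-0.03],"spin": 0},{"jaw": 0,"translation": [0,0,-0.03],"spin": 0},{"jaw": 0,"translation": [0,0,-0.01],"spin": 0},{"jaw": 0,"translation": [0,0,0],"spin": 0}]' --squeeze 22

```text
time: 7.77
tool_pos: [437.5, 175.1, 277.2]
tcp_rot: [179.7, -0.1, 82.1]
ft_force: [0.4, -0.1, -4.0]
finger_gap: 13.0
grip_force: 28.1
```

```bash
python3 mv.py 437 175 275 82; python3 -c "
from bench import r
from h import *
s=r.sense();print(s['ft_force'],s['wrist_torque'],s['finger_gap'])
S=r.snapshot('scene')
cv2.imwrite('pics/l1.png',cv2.resize(S['pixels'][60:260,220:420],None,fx=2.5,fy=2.5,interpolation=2))"
```

```text
t 7.77 pos [437.5 175.1 277.2] rot [ 1.7971e+02 -1.3000e-01  8.2110e+01] | total tool shift [-0.0001 -0.0005  0.0022] rows 1 per row [-0.0001 -0.0005  0.0022] spin 0.0019
[ 0.36005038 -0.10505218 -4.01040438] [0.1087246  0.04533052 0.00149462] 13.046651212942473
```

View pics/l1.png

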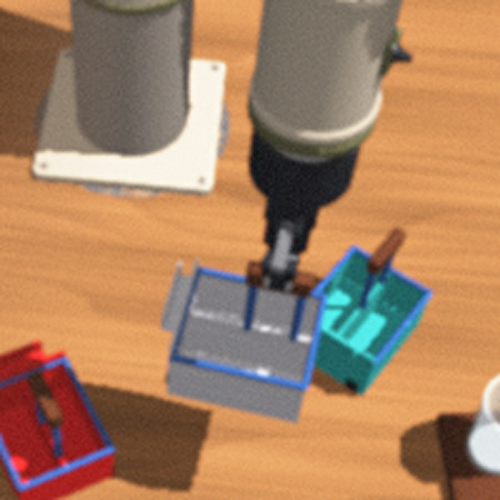

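```bash
cat > pan.py <<'E'
# panel-local (x,y,zTCP) target -> rows ; usage: pan.py x z [y]
import sys; from mv import *; from h import frame
O=(553.1,-319.2,0,-105.9)
def loc():
    s=r.sense(); p=s["tool_pos"]; a=np.radians(O[3]); d=p[:2]-O[:2]
    print("local TCP x %.1f y %.1f z %.1f yaw %.2f F %s gap %.1f grip %.0f"%(np.cos(a)*d[0]+np.sin(a)*d[1],-np.sin(a)*d[0]+np.cos(a)*d[1],p[2],s["tcp_rot"][2],s["ft_force"].round(1),s["finger_gap"],s["grip_force"]))
if __name__=="__main__":
    loc(); v=list(map(float,sys.argv[1:]))
    for x,z in zip(v[::2],v[1::2]):
        X=frame(*O,[(x,72.5,z)])[0]; go(*X,74.1)
E
python3 pan.py -120 400
```

```text
local TCP x -443.1 y -247.5 z 274.4 yaw 82.11 F [ 0.  -0.7 -5.1] gap 13.0 grip 28
t 7.82 pos [436.5 174.8 274.4] rot [ 1.7991e+02 -4.0000e-02  8.2110e+01] | total tool shift [-0.3646  0.2718 -0.1256] rows 14 per row [-0.026   0.0194 -0.009 ] spin 0.1398
```

>>> carry_out --commands '[{"jaw": 0,"translation": [0,0,-0.02],"spin": 0},{"jaw": 0,"translation": [-0.012,0.009,-0.03],"spin": 0},{"jaw": 0,"translation": [-0.02,0.015,-0.03],"spin": 0},{"jaw": 0,"translation": [-0.026,0.0194,-0.02],"spin": 0},{"jaw": 0,"translation": [-0.026,0.0194,-0.015],"spin": 0},{"jaw": 0,"translation": [-0.026,0.0194,-0.01],"spin": 0},{"jaw": 0,"translation": [-0.026,0.0194,0],"spin": 0},{"jaw": 0,"translation": [-0.026,0.0194,0],"spin": 0}]' --squeeze 40

```text
time: 8.48
tool_pos: [534.0, -3.9, 396.4]
tcp_rot: [-179.8, -0.0, 82.1]
ft_force: [-0.2, 0.3, -5.9]
finger_gap: 12.5
grip_force: 44.7
```

>>> carry_out --commands '[{"jaw": 0,"translation": [-0.026,0.0194,0],"spin": 0},{"jaw": 0,"translation": [-0.026,0.0194,0],"spin": 0},{"jaw": 0,"translation": [-0.026,0.0194,0],"spin": 0},{"jaw": 0,"translation": [-0.026,0.0194,0],"spin": 0},{"jaw": 0,"translation": [-0.026,0.0194,0],"spin": 0},{"jaw": 0,"translation": [-0.026,0.0194,0],"spin": 0},{"jaw": 0,"translation": [-0.022,0.016,0],"spin": 0.05},{"jaw": 0,"translation": [-0.012,0.01,0],"spin": 0.09}]'

```text
time: 9.15
tool_pos: [648.0, -213.6, 393.2]
tcp_rot: [-179.6, 0.0, 73.9]
ft_force: [-0.8, -0.2, -3.6]
finger_gap: 12.2
grip_force: 44.7
```

```bash
cat > tilt.py <<'E'
# tilt of held caddy from S: ray ∩ plane local y=72.5
from bench import r
from h import *
O=(553.1,-319.2,0,-105.9)
def pl(p,uv,y=72.5):
    o,d=ray(p,uv); a=np.radians(O[3]); R=np.array([[np.cos(a),np.sin(a),0],[-np.sin(a),np.cos(a),0],[0,0,1]])
    o=R@(o-[O[0],O[1],0]); d=R@d; q=o+d*(y-o[1])/d[1]; return q[[0,2]]
def look(y=72.5,name=None):
    S=r.snapshot("scene")
    for t in("caddy_grip","caddy_lip","catch_tip","caddy"):
        print(t,[(round(float(d["score"]),2),np.round(d["xy"]).tolist(),pl(S,d["xy"],y).round(0).tolist()) for d in r.landmark_of(S,t) if d["xy"][0]<260])
    if name: cv2.imwrite(f"pics/{name}.png",cv2.resize(S["pixels"][130:330,20:220],None,fx=2.8,fy=2.8,interpolation=cv2.INTER_CUBIC))
if __name__=="__main__":
    import sys; look(72.5,*sys.argv[1:])
E
python3 pan.py -120 400; python3 tilt.py
```

```text
local TCP x -127.5 y 62.3 z 393.2 yaw 73.87 F [-0.8 -0.2 -3.6] gap 12.2 grip 45
t 9.15 pos [ 648.  -213.6  393.2] rot [-179.6     0.     73.87] | total tool shift [-0.0075  0.0102 -0.0068] rows 1 per row [-0.0075  0.0102 -0.0068] spin -0.0041
caddy_grip [(0.68, [237.0, 220.0], [-406.0, 595.0]), (0.67, [92.0, 211.0], [-144.0, 442.0]), (0.65, [193.0, 292.0], [-283.0, 224.0])]
caddy_lip [(0.87, [66.0, 210.0], [-67.0, 392.0]), (0.77, [222.0, 198.0], [-392.0, 634.0])]
catch_tip []
caddy [(0.96, [237.0, 238.0], [-402.0, 547.0]), (0.88, [106.0, 244.0], [-111.0, 297.0])]
```

>>> carry_out --commands '[{"jaw": 0,"translation": [-0.002,0.005,0.01],"spin": -0.004},{"jaw": 0,"translation": [-0.003,0.005,0.02],"spin": 0},{"jaw": 0,"translation": [0,0,0.03],"spin": 0},{"jaw": 0,"translation": [0,0,0.03],"spin": 0},{"jaw": 0,"translation": [0,0,0.02],"spin": 0},{"jaw": 0,"translation": [0,0,0.01],"spin": 0},{"jaw": 0,"translation": [0,0,0],"spin": 0},{"jaw": 0,"translation": [0,0,0],"spin": 0}]' --squeeze 25

```text
time: 10.07
tool_pos: [656.1, -217.6, 279.2]
tcp_rot: [-180.0, 0.0, 74.4]
ft_force: [-0.2, 0.1, -3.7]
finger_gap: 12.3
grip_force: 44.7
```

```bash
python3 pan.py -115 194; python3 tilt.py
```

```text
local TCP x -125.9 y 71.2 z 279.2 yaw 74.38 F [-0.2  0.1 -3.7] gap 12.3 grip 45
t 10.07 pos [ 656.1 -217.6  279.2] rot [-179.99    0.     74.38] | total tool shift [-0.0109  0.0012  0.0852] rows 3 per row [-0.0036  0.0004  0.0284] spin 0.0048
caddy_grip [(0.83, [110.0, 246.0], [-122.0, 297.0]), (0.71, [237.0, 219.0], [-406.0, 597.0]), (0.25, [116.0, 191.0], [-227.0, 548.0])]
caddy_lip [(0.86, [225.0, 200.0], [-395.0, 631.0]), (0.67, [87.0, 243.0], [-48.0, 250.0])]
catch_tip [(0.73, [59.0, 229.0], [16.0, 263.0])]
caddy [(0.85, [122.0, 271.0], [-96.0, 153.0]), (0.74, [238.0, 239.0], [-403.0, 545.0])]
```

>>> carry_out --commands '[{"jaw": 0,"translation": [-0.003,0.001,0.015],"spin": 0.005},{"jaw": 0,"translation": [-0.003,0,0.025],"spin": 0},{"jaw": 0,"translation": [-0.003,0,0.025],"spin": 0},{"jaw": 0,"translation": [-0.003,0,0.015],"spin": 0},{"jaw": 0,"translation": [-0.003,0,0.005],"spin": 0},{"jaw": 0,"translation": [0,0,0],"spin": 0},{"jaw": 0,"translation": [0,0,0],"spin": 0},{"jaw": 0,"translation": [0,0,0],"spin": 0}]' --squeeze 25

```text
time: 10.98
tool_pos: [654.2, -233.3, 196.6]
tcp_rot: [179.8, 0.0, 74.0]
ft_force: [-0.4, -1.0, -4.7]
finger_gap: 12.3
grip_force: 44.7
```

```bash
python3 pan.py -94 194 -80 219; python3 tilt.py a1
```

```text
local TCP x -110.3 y 73.7 z 196.6 yaw 74.02 F [-0.4 -1.  -4.7] gap 12.3 grip 45
t 10.98 pos [ 654.2 -233.3  196.6] rot [1.7979e+02 2.0000e-02 7.4020e+01] | total tool shift [-0.0163 -0.0012  0.0026] rows 1 per row [-0.0163 -0.0012  0.0026] spin -0.0013
t 10.98 pos [ 654.2 -233.3  196.6] rot [1.7979e+02 2.0000e-02 7.4020e+01] | total tool shift [-0.0303 -0.0012 -0.0224] rows 2 per row [-0.0152 -0.0006 -0.0112] spin -0.0013
caddy_grip [(0.72, [118.0, 262.0], [-107.0, 210.0]), (0.69, [238.0, 220.0], [-407.0, 596.0])]
caddy_lip [(0.87, [227.0, 198.0], [-397.0, 637.0])]
catch_tip [(0.65, [56.0, 227.0], [19.0, 270.0])]
caddy [(0.63, [236.0, 240.0], [-400.0, 541.0])]
```

View pics/a1.png

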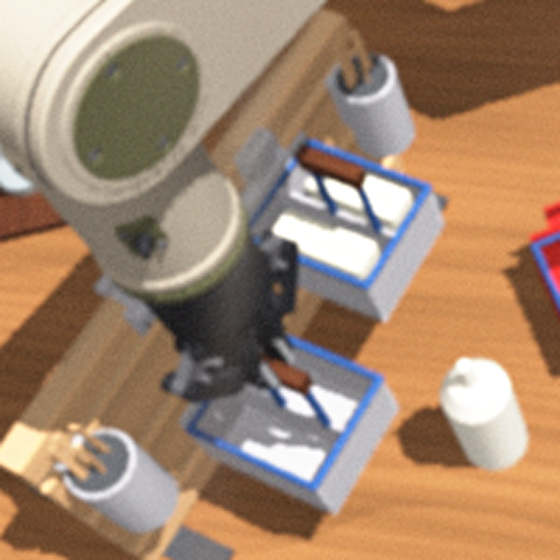

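>>> carry_out --commands '[{"jaw": 0,"translation": [-0.006,-0.001,0],"spin": 0},{"jaw": 0,"translation": [-0.006,0,0],"spin": 0},{"jaw": 0,"translation": [-0.004,0,0],"spin": 0},{"jaw": 0,"translation": [-0.003,0,-0.002],"spin": 0},{"jaw": 0,"translation": [-0.003,0,-0.004],"spin": 0},{"jaw": 0,"translation": [-0.003,0,-0.005],"spin": 0},{"jaw": 0,"translation": [-0.002,0,-0.005],"spin": 0},{"jaw": 0,"translation": [0,0,0],"spin": 0}]'

```text
time: 11.9
tool_pos: [645.2, -259.0, 211.8]
tcp_rot: [179.9, 0.0, 74.0]
ft_force: [0.3, 2.4, -4.6]
finger_gap: 12.1
grip_force: 44.0
```

```bash
python3 pan.py -80 219; python3 tilt.py
```

```text
local TCP x -83.1 y 72.1 z 211.8 yaw 74.02 F [ 0.3  2.4 -4.6] gap 12.1 grip 44
t 11.9 pos [ 645.2 -259.   211.8] rot [1.7988e+02 1.0000e-02 7.4020e+01] | total tool shift [-0.0031  0.0004 -0.0072] rows 1 per row [-0.0031  0.0004 -0.0072] spin -0.0014
caddy_grip [(0.91, [104.0, 254.0], [-82.0, 230.0]), (0.81, [240.0, 218.0], [-410.0, 602.0]), (0.44, [123.0, 278.0], [-77.0, 91.0])]
caddy_lip [(0.95, [225.0, 200.0], [-395.0, 632.0]), (0.72, [85.0, 254.0], [-5.0, 165.0])]
catch_tip [(0.53, [59.0, 226.0], [6.0, 282.0])]
caddy [(0.85, [124.0, 277.0], [-87.0, 109.0]), (0.81, [238.0, 240.0], [-403.0, 544.0])]
```

>>> carry_out --commands '[{"jaw": 0,"translation": [-0.004,0,-0.006],"spin": 0},{"jaw": 0,"translation": [-0.004,0,-0.007],"spin": 0},{"jaw": 0,"translation": [-0.004,0,-0.007],"spin": 0},{"jaw": 0,"translation": [-0.004,0,-0.006],"spin": 0},{"jaw": 0,"translation": [-0.003,0,-0.005],"spin": 0},{"jaw": 0,"translation": [0,0,0],"spin": 0},{"jaw": 0,"translation": [0,0,0],"spin": 0},{"jaw": 0,"translation": [0,0,0],"spin": 0}]'

```text
time: 12.82
tool_pos: [639.8, -276.5, 241.4]
tcp_rot: [179.9, -0.0, 74.0]
ft_force: [1.2, 4.9, -2.4]
finger_gap: 12.7
grip_force: 41.1
```

```bash
python3 pan.py -54 263; python3 tilt.py a2
```

```text
local TCP x -64.8 y 71.7 z 241.4 yaw 74.03 F [ 1.2  4.9 -2.4] gap 12.7 grip 41
t 12.82 pos [ 639.8 -276.5  241.4] rot [ 1.7994e+02 -3.0000e-02  7.4030e+01] | total tool shift [-0.0108  0.0008 -0.0216] rows 1 per row [-0.0108  0.0008 -0.0216] spin -0.0011
caddy_grip [(0.66, [93.0, 244.0], [-67.0, 263.0]), (0.6, [237.0, 220.0], [-406.0, 595.0])]
caddy_lip [(0.79, [82.0, 250.0], [-3.0, 181.0]), (0.63, [225.0, 198.0], [-396.0, 637.0])]
catch_tip []
caddy [(0.89, [239.0, 238.0], [-405.0, 550.0]), (0.75, [123.0, 275.0], [-89.0, 126.0]), (0.16, [93.0, 244.0], [-68.0, 262.0])]
```

View pics/a2.png

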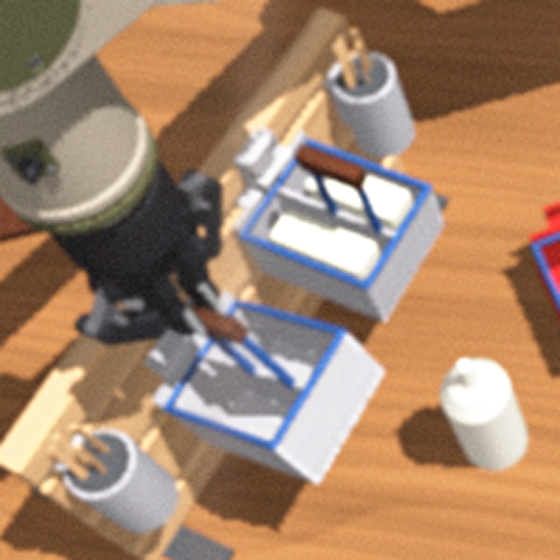

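>>> carry_out --commands '[{"jaw": 0,"translation": [-0.006,0,-0.005],"spin": 0},{"jaw": 0,"translation": [-0.006,0.001,-0.005],"spin": 0},{"jaw": 0,"translation": [-0.006,0,-0.005],"spin": 0},{"jaw": 0,"translation": [-0.006,0,-0.005],"spin": 0},{"jaw": 0,"translation": [-0.006,0,-0.004],"spin": 0},{"jaw": 0,"translation": [-0.004,0,-0.003],"spin": 0},{"jaw": 0,"translation": [0,0,0],"spin": 0},{"jaw": 0,"translation": [0,0,0],"spin": 0}]'

```text
time: 13.73
tool_pos: [631.3, -310.1, 268.8]
tcp_rot: [179.9, -0.0, 74.0]
ft_force: [1.7, 5.7, -1.2]
finger_gap: 12.1
grip_force: 32.6
```

```bash
python3 pan.py -32 268; python3 tilt.py
```

```text
local TCP x -30.2 y 72.7 z 268.8 yaw 74.00 F [ 1.7  5.7 -1.2] gap 12.1 grip 33
t 13.73 pos [ 631.3 -310.1  268.8] rot [179.92  -0.    74.  ] | total tool shift [ 0.0018 -0.0002  0.0008] rows 1 per row [ 0.0018 -0.0002  0.0008] spin -0.0017
caddy_grip [(0.9, [238.0, 221.0], [-407.0, 595.0]), (0.75, [76.0, 233.0], [-39.0, 289.0])]
caddy_lip [(0.76, [78.0, 249.0], [10.0, 175.0]), (0.76, [225.0, 200.0], [-395.0, 632.0])]
catch_tip [(0.47, [60.0, 227.0], [4.0, 281.0])]
caddy [(0.66, [122.0, 271.0], [-96.0, 155.0]), (0.66, [237.0, 240.0], [-402.0, 541.0]), (0.21, [80.0, 249.0], [1.0, 182.0])]
```

```bash
cat > sil.py <<'E'
from tilt import *
from kin import rot
from scipy.optimize import minimize
def box(x0,x1,y0,y1,z0,z1): return np.array([(x,y,z) for x in(x0,x1) for y in(y0,y1) for z in(z0,z1)],float)
parts=[box(-60,60,-50,50,0,60),box(58,60,-50,50,0,73),box(60,71.5,-30,30,70,73),box(68.5,71.5,-30,30,70,90),box(-47,8,-7,7,125,145)]
def mask(p,bx,bz,th,y=72.5):
    R=rot(np.radians(th)); m=np.zeros((420*3,560*3),np.uint8)
    for P in parts:
        q=(P[:,[0,2]]-[-19.5,135])@R.T+[bx,bz]
        uv=proj(p,frame(*O,np.c_[q[:,0],P[:,1]+y,q[:,1]]))
        cv2.fillConvexPoly(m,cv2.convexHull(((uv+.5)*3-.5).round().astype(np.int32)),1)
    return cv2.resize(m.astype(np.float32),(560,420),interpolation=cv2.INTER_AREA)
def fit(near,bx,bz,th0=(0,15,30,45,55),y=72.5):
    S=r.snapshot("scene")
    c=[d for d in r.regions_of(S,"caddy") if np.hypot(*(np.array(d["xy"])-near))<40]
    print([(round(float(d["score"]),2),d["xy"],int(d["pixels"].sum())) for d in c])
    M=c[0]["pixels"].astype(np.float32)
    f=lambda v:(lambda m:float((M*(1-m)).sum()*1.+((1-M)*m).sum()*.6))(mask(S,v[0],v[1],v[2],y))+.5*((v[0]-bx)**2+(v[1]-bz)**2)
    best=[]
    for t in th0:
        o=minimize(f,[bx,bz,t],method="Nelder-Mead",options=dict(initial_simplex=[[bx,bz,t],[bx+5,bz,t],[bx,bz+5,t],[bx,bz,t+8]],maxiter=80,xatol=.2,fatol=1)); best.append((o.fun,*o.x))
    best.sort(); print(np.round(best,1).tolist()); return best[0]
if __name__=="__main__":
    import sys; v=list(map(float,sys.argv[1:])); b=fit(v[:2],v[2],v[3])
    R=rot(np.radians(b[3])); print("lip outer top at",(R@[91,-45]+b[1:3]).round(1),"origin",(R@[19.5,-135]+b[1:3]).round(1))
E
python3 sil.py 122 271 -30 290
```

```text
[(0.66, [107.0, 261.2], 3537)]
[[194.5, -40.7, 289.0, 37.8], [197.0, -39.5, 287.6, 38.1], [198.2, -39.2, 286.3, 37.7], [204.3, -39.1, 288.1, 38.7], [220.7, -38.2, 289.0, 39.0]]
lip outer top at [  3.6 197.7] origin [-108.   170.4]
```

```bash
python3 - <<'E'
from kin import *
g=np.array([-19.5,135])
for deg in (50,45,40,35,30,25,20,15,10,5,2):
    th=np.radians(deg);R=rot(th);row=[]
    for lx in (0,3,6,8,10,12):
        c=[(clear(th,np.array([lx,lz])-R@[70,90]),lz) for lz in np.arange(200,226,.5)]
        b=max(c); row.append((lx,b[1],round(b[0],1),(np.array([lx,b[1]])-R@[70,90]+R@g).round(0).tolist()))
    print(deg,*row)
E
```

```text
50 (0, np.float64(209.5), np.float64(5.4), [-23.0, 307.0]) (3, np.float64(210.5), np.float64(4.4), [-20.0, 308.0]) (6, np.float64(211.5), np.float64(3.4), [-17.0, 309.0]) (8, np.float64(212.5), np.float64(3.0), [-15.0, 310.0]) (10, np.float64(214.5), np.float64(2.9), [-13.0, 312.0]) (12, np.float64(216.0), np.float64(3.0), [-11.0, 313.0])
45 (0, np.float64(209.5), np.float64(5.2), [-31.0, 305.0]) (3, np.float64(211.0), np.float64(3.9), [-28.0, 306.0]) (6, np.float64(212.0), np.float64(2.8), [-25.0, 307.0]) (8, np.float64(213.5), np.float64(2.4), [-23.0, 309.0]) (10, np.float64(215.5), np.float64(2.4), [-21.0, 311.0]) (12, np.float64(217.5), np.float64(2.4), [-19.0, 313.0])
40 (0, np.float64(210.0), np.float64(4.9), [-40.0, 302.0]) (3, np.float64(211.5), np.float64(3.5), [-37.0, 304.0]) (6, np.float64(213.0), np.float64(2.0), [-34.0, 305.0]) (8, np.float64(214.5), np.float64(1.7), [-32.0, 307.0]) (10, np.float64(217.0), np.float64(1.7), [-30.0, 309.0]) (12, np.float64(218.5), np.float64(2.2), [-28.0, 311.0])
35 (0, np.float64(210.5), np.float64(4.5), [-48.0, 299.0]) (3, np.float64(212
[... 1962 characters left out ...]
8.0, 283.0])
5 (0, np.float64(216.0), np.float64(-0.1), [-85.0, 269.0]) (3, np.float64(218.0), np.float64(-2.1), [-82.0, 271.0]) (6, np.float64(219.5), np.float64(-0.7), [-79.0, 272.0]) (8, np.float64(221.0), np.float64(1.1), [-77.0, 274.0]) (10, np.float64(223.5), np.float64(2.1), [-75.0, 276.0]) (12, np.float64(225.0), np.float64(0.4), [-73.0, 278.0])
2 (0, np.float64(216.5), np.float64(-0.9), [-88.0, 265.0]) (3, np.float64(218.0), np.float64(-2.0), [-85.0, 266.0]) (6, np.float64(219.5), np.float64(-0.6), [-82.0, 268.0]) (8, np.float64(224.5), np.float64(1.1), [-80.0, 273.0]) (10, np.float64(225.5), np.float64(-0.9), [-78.0, 274.0]) (12, np.float64(225.5), np.float64(-2.5), [-76.0, 274.0])
```

>>> carry_out --commands '[{"jaw": 0,"translation": [-0.003,0,-0.001],"spin": 0},{"jaw": 0,"translation": [-0.003,0,-0.001],"spin": 0},{"jaw": 0,"translation": [-0.003,0,-0.002],"spin": 0},{"jaw": 0,"translation": [0,0,-0.003],"spin": 0},{"jaw": 0,"translation": [0,0,-0.003],"spin": 0},{"jaw": 0,"translation": [0,0,-0.003],"spin": 0},{"jaw": 0,"translation": [0,0,0],"spin": 0},{"jaw": 0,"translation": [0,0,0],"spin": 0}]'

```text
time: 14.75
tool_pos: [628.7, -318.6, 281.6]
tcp_rot: [179.9, 0.0, 74.0]
ft_force: [-0.1, 2.6, -1.2]
finger_gap: 12.6
grip_force: 31.6
```

```bash
python3 pan.py ; python3 sil.py 107 261 -31 301;python3 tilt.py
```

```text
local TCP x -21.3 y 72.6 z 281.6 yaw 74.02 F [-0.1  2.6 -1.2] gap 12.6 grip 32
[(0.62, [102.7, 258.9], 3605), (0.54, [69.5, 256.8], 7636)]
[[177.0, -34.1, 303.4, 36.7], [178.3, -34.9, 304.1, 36.5], [178.9, -35.0, 304.3, 36.5], [179.1, -34.3, 302.6, 36.2], [183.1, -33.5, 303.2, 38.0]]
lip outer top at [ 12.  212.9] origin [-99.1 183.4]
caddy_grip [(0.78, [71.0, 225.0], [-44.0, 323.0]), (0.76, [239.0, 219.0], [-409.0, 600.0])]
caddy_lip [(0.97, [72.0, 242.0], [5.0, 215.0]), (0.66, [224.0, 200.0], [-393.0, 631.0])]
catch_tip [(0.69, [60.0, 230.0], [16.0, 260.0]), (0.25, [70.0, 226.0], [-36.0, 314.0])]
caddy [(0.91, [117.0, 264.0], [-99.0, 196.0]), (0.6, [235.0, 239.0], [-399.0, 541.0])]
```

>>> carry_out --commands '[{"jaw": 0,"translation": [-0.001,0,-0.002],"spin": 0},{"jaw": 0,"translation": [-0.002,0,-0.002],"spin": 0},{"jaw": 0,"translation": [-0.001,0,-0.001],"spin": 0},{"jaw": 0,"translation": [0,0,0],"spin": 0},{"jaw": 0,"translation": [0,0,0],"spin": 0},{"jaw": 0,"translation": [0,0,0],"spin": 0},{"jaw": 0,"translation": [0,0,0],"spin": 0},{"jaw": 0,"translation": [0,0,0],"spin": 0}]' --squeeze 25

```text
time: 15.77
tool_pos: [627.4, -322.2, 285.6]
tcp_rot: [-180.0, -0.0, 74.0]
ft_force: [1.2, 0.9, -4.3]
finger_gap: 12.6
grip_force: 30.8
```

```bash
python3 pan.py ; python3 sil.py 103 259 -28 307;python3 tilt.py
```

```text
local TCP x -17.4 y 72.2 z 285.6 yaw 74.02 F [ 1.2  0.9 -4.3] gap 12.6 grip 31
[(0.76, [98.7, 251.8], 3596)]
[[224.4, -31.2, 309.3, 35.3], [226.1, -32.0, 310.4, 34.9], [226.7, -31.3, 309.3, 35.4], [227.1, -31.0, 309.3, 35.8], [228.3, -32.0, 310.8, 34.6]]
lip outer top at [ 17. 220.] origin [-93.4 187.9]
caddy_grip [(0.8, [66.0, 223.0], [-33.0, 324.0]), (0.61, [238.0, 220.0], [-407.0, 596.0])]
caddy_lip [(0.92, [225.0, 198.0], [-396.0, 637.0]), (0.66, [72.0, 244.0], [16.0, 198.0])]
catch_tip [(0.65, [55.0, 227.0], [24.0, 265.0])]
caddy [(0.82, [114.0, 262.0], [-93.0, 198.0]), (0.81, [238.0, 243.0], [-403.0, 534.0]), (0.63, [199.0, 292.0], [-300.0, 245.0])]
```

>>> carry_out --commands '[{"jaw": 0,"translation": [0.004,0,0.002],"spin": 0},{"jaw": 0,"translation": [0.004,0,0.002],"spin": 0},{"jaw": 0,"translation": [0.004,0,0.002],"spin": 0},{"jaw": 0,"translation": [0.004,0,0.002],"spin": 0},{"jaw": 0,"translation": [0.004,0,0.002],"spin": 0},{"jaw": 0,"translation": [0.002,0,0.002],"spin": 0},{"jaw": 0,"translation": [0,0,0],"spin": 0},{"jaw": 0,"translation": [0,0,0],"spin": 0}]'

```text
time: 16.78
tool_pos: [633.8, -300.7, 274.9]
tcp_rot: [179.9, -0.0, 74.1]
ft_force: [-0.6, 3.8, 2.9]
finger_gap: 12.3
grip_force: 32.0
```

```bash
python3 pan.py ; python3 sil.py 103 259 -52 300;python3 tilt.py
```

```text
local TCP x -39.9 y 72.6 z 274.9 yaw 74.07 F [-0.6  3.8  2.9] gap 12.3 grip 32
[(0.7, [105.0, 259.4], 3533)]
[[221.9, -51.4, 296.3, 26.1], [226.0, -52.9, 296.1, 25.6], [226.0, -50.8, 297.9, 26.9], [231.0, -50.2, 297.6, 27.6], [240.3, -50.4, 300.1, 28.1]]
lip outer top at [ 10.5 215.8] origin [-93.3 166.5]
caddy_grip [(0.86, [236.0, 221.0], [-405.0, 592.0]), (0.79, [79.0, 230.0], [-57.0, 312.0])]
caddy_lip [(0.87, [223.0, 197.0], [-393.0, 636.0]), (0.76, [75.0, 241.0], [-7.0, 227.0])]
catch_tip [(0.56, [61.0, 228.0], [3.0, 277.0])]
caddy [(0.86, [119.0, 268.0], [-95.0, 170.0]), (0.83, [236.0, 239.0], [-401.0, 544.0])]
```

>>> carry_out --commands '[{"jaw": 0,"translation": [0.001,0,-0.002],"spin": 0},{"jaw": 0,"translation": [0.003,0,0.002],"spin": 0},{"jaw": 0,"translation": [0.003,0,0.003],"spin": 0},{"jaw": 0,"translation": [0.003,0,0.003],"spin": 0},{"jaw": 0,"translation": [0.003,0,0.003],"spin": 0},{"jaw": 0,"translation": [0.003,0,0.003],"spin": 0},{"jaw": 0,"translation": [0,0,0],"spin": 0},{"jaw": 0,"translation": [0,0,0],"spin": 0}]'

```text
time: 17.8
tool_pos: [637.7, -285.7, 261.0]
tcp_rot: [-179.9, 0.0, 74.0]
ft_force: [-0.0, 0.2, -2.7]
finger_gap: 12.3
grip_force: 34.4
```

```bash
python3 pan.py ; python3 sil.py 107 262 -68 285;python3 tilt.py
```

```text
local TCP x -55.4 y 72.2 z 261.0 yaw 74.03 F [-0.   0.2 -2.7] gap 12.3 grip 34
[(0.91, [104.2, 262.8], 3511)]
[[244.8, -67.2, 279.6, 11.5], [245.4, -67.1, 279.7, 11.5], [246.9, -68.5, 280.3, 11.3], [251.3, -64.0, 280.0, 13.4], [272.1, -67.4, 284.4, 12.2]]
lip outer top at [ 13.  217.4] origin [-75.  143.5]
caddy_grip [(0.67, [90.0, 239.0], [-68.0, 284.0]), (0.65, [239.0, 221.0], [-408.0, 594.0])]
caddy_lip [(0.97, [71.0, 239.0], [-0.0, 233.0]), (0.94, [228.0, 201.0], [-399.0, 631.0]), (0.45, [196.0, 290.0], [-295.0, 252.0])]
catch_tip [(0.38, [58.0, 226.0], [10.0, 280.0])]
caddy [(0.72, [113.0, 273.0], [-56.0, 106.0]), (0.62, [238.0, 239.0], [-404.0, 546.0])]
```

>>> carry_out --commands '[{"jaw": 0,"translation": [0.002,0,0.001],"spin": 0},{"jaw": 0,"translation": [0.003,0,0.003],"spin": 0},{"jaw": 0,"translation": [0.003,0,0.003],"spin": 0},{"jaw": 0,"translation": [0.003,0,0.003],"spin": 0},{"jaw": 0,"translation": [0.003,0,0.003],"spin": 0},{"jaw": 0,"translation": [0.001,0,0.002],"spin": 0},{"jaw": 0,"translation": [0,0,0],"spin": 0},{"jaw": 0,"translation": [0,0,0],"spin": 0}]'

```text
time: 18.82
tool_pos: [642.8, -269.9, 248.4]
tcp_rot: [179.9, -0.1, 74.1]
ft_force: [0.4, 6.2, 7.9]
finger_gap: 12.4
grip_force: 36.6
```

```bash
python3 pan.py ; python3 sil.py 107 262 -80 268;python3 tilt.py
```

```text
local TCP x -72.0 y 72.8 z 248.4 yaw 74.11 F [0.4 6.2 7.9] gap 12.4 grip 37
[(0.83, [107.7, 264.7], 3339)]
[[391.3, -78.4, 264.2, 2.4], [394.9, -77.5, 265.7, 3.1], [394.9, -78.2, 265.8, 3.0], [401.4, -74.7, 263.9, 4.5], [462.2, -68.2, 268.3, 9.2]]
lip outer top at [ 10.6 215.4] origin [-64.6 128.5]
caddy_grip [(0.7, [97.0, 244.0], [-84.0, 278.0]), (0.56, [240.0, 223.0], [-409.0, 591.0])]
caddy_lip [(0.93, [74.0, 241.0], [-6.0, 229.0])]
catch_tip [(0.48, [57.0, 230.0], [24.0, 255.0])]
caddy [(0.9, [235.0, 237.0], [-399.0, 547.0]), (0.58, [111.0, 269.0], [-57.0, 127.0])]
```

>>> carry_out --commands '[{"jaw": 0.02,"translation": [0,0,0],"spin": 0},{"jaw": 0.03,"translation": [0,0,0],"spin": 0},{"jaw": 0.05,"translation": [0,0,0],"spin": 0},{"jaw": 0.05,"translation": [0,0,-0.005],"spin": 0},{"jaw": 0.05,"translation": [0,0,-0.02],"spin": 0},{"jaw": 0.05,"translation": [0,0,-0.03],"spin": 0},{"jaw": 0.05,"translation": [0,0,-0.03],"spin": 0},{"jaw": 0.05,"translation": [0,0,-0.03],"spin": 0}]'

```text
time: 19.83
tool_pos: [641.6, -271.4, 363.0]
tcp_rot: [-180.0, 0.0, 74.0]
ft_force: [0.5, 0.2, -0.3]
finger_gap: 50.2
grip_force: 0.0
```

>>> carry_out --commands '[{"jaw": 0.05,"translation": [0,0,-0.03],"spin": 0},{"jaw": 0,"translation": [0.015,0,-0.015],"spin": 0},{"jaw": 0,"translation": [0.03,0,0],"spin": 0},{"jaw": 0,"translation": [0.03,0,0],"spin": 0},{"jaw": 0,"translation": [0.03,0,0],"spin": 0},{"jaw": 0,"translation": [0.03,0,0],"spin": 0},{"jaw": 0,"translation": [0.015,0,0],"spin": 0},{"jaw": 0,"translation": [0,0,0],"spin": 0}]'

```text
time: 20.5
tool_pos: [684.1, -123.6, 406.9]
tcp_rot: [-180.0, -0.0, 74.3]
ft_force: [-0.1, 0.3, -0.2]
finger_gap: -0.2
grip_force: 0.0
```

```bash
python3 pan.py ; python3 sil.py 107 262 -83 265;python3 tilt.py; python3 - <<'E'
from sil import *
# caddy y,yaw,tilt fit in both views, and same for neighbour for reference
for n,near,y0 in (("scene",(110,265),72.5),("top",None,72.5)):
    p=r.snapshot(n)
    if near is None: near=proj(p,frame(*O,[(-63,72.5,160)]))[0]
    for d in r.regions_of(p,"caddy"):
        print(n,round(float(d["score"]),2),np.round(d["xy"]),int(d["pixels"].sum()))
        if np.hypot(*(d["xy"]-np.array(near)))<30:
            M=d["pixels"].astype(np.float32)
            best=[]
            for y in np.arange(66,80,1.):
                m=mask(p,-83,265,0,y); best.append((float((M*(1-m)).sum()+((1-M)*m).sum()),y))
            print(sorted(best)[:4])
E
```

```text
local TCP x -224.0 y 72.4 z 406.9 yaw 74.26 F [-0.1  0.3 -0.2] gap -0.2 grip 0
[(0.67, [104.2, 264.7], 3386)]
[[271.5, -80.8, 261.0, 1.5], [271.9, -81.6, 261.3, 1.1], [273.3, -82.1, 262.1, 1.0], [275.6, -80.9, 262.6, 2.0], [286.6, -79.6, 264.5, 2.8]]
lip outer top at [  9.  213.5] origin [-64.9 125.5]
caddy_grip [(0.75, [99.0, 245.0], [-88.0, 276.0]), (0.64, [238.0, 220.0], [-408.0, 598.0])]
caddy_lip [(0.88, [223.0, 202.0], [-392.0, 625.0]), (0.68, [74.0, 244.0], [7.0, 204.0])]
catch_tip [(0.63, [56.0, 229.0], [25.0, 259.0])]
caddy [(0.79, [112.0, 272.0], [-54.0, 110.0]), (0.74, [238.0, 241.0], [-403.0, 541.0])]
scene 0.67 [107. 264.] 3449
[(421.7778015136719, np.float64(74.0)), (429.0, np.float64(73.0)), (446.3333740234375, np.float64(75.0)), (465.77777099609375, np.float64(72.0))]
scene 0.67 [363. 188.] 2151
scene 0.64 [ 67. 234.] 244
scene 0.6 [236. 230.] 2502
scene 0.38 [434. 274.] 1211
top 0.79 [202. 286.] 1680
top 0.78 [400. 150.] 902
[(1324.4444580078125, np.float64(74.0)), (1328.3333740234375, np.float64(77.0)), (1328.3333740234375, np.float64(78.0)), (1330.7777099609375, np.float64(79.0))]
top 0.78 [309. 221.] 1068
```

```bash
python3 - <<'E'
from sil import *
S=r.snapshot("scene")
def run(M,y0,bx,bz):
    res=[]
    def f(v):
        m=mask(S,v[0],v[1],v[2],v[3]); return float((M*(1-m)).sum()+((1-M)*m).sum())
    for t in(-2,2,5):
        x=np.array([bx,bz,t,y0]); o=minimize(f,x,method="Nelder-Mead",options=dict(initial_simplex=x+np.vstack([np.zeros(4),np.diag([4,4,4,4])]),maxiter=150,xatol=.1,fatol=1)); res.append((o.fun,*o.x))
    return sorted(res)[0]
for nm in("neighbour","caddy"):
    for d in r.regions_of(S,nm):
        xy=np.array(d["xy"]); print(nm,xy.round(),int(d["pixels"].sum()),round(float(d["score"]),2))
        if np.hypot(*(xy-(107,264)))<25: print(" loose",np.round(run(d["pixels"].astype(np.float32),73,-83,265),1))
        if np.hypot(*(xy-(143,207)))<25: print(" neigh",np.round(run(d["pixels"].astype(np.float32),-73,-83,265),1))
a=cv2.resize(S["pixels"][185:315,40:170],None,fx=6,fy=6,interpolation=cv2.INTER_CUBIC)[:600]
b=cv2.resize(S["pixels"][170:320,30:200],None,fx=4,fy=4,interpolation=cv2.INTER_CUBIC)
cv2.imwrite("pics/hung.png",b)
E
```

```text
neighbour [155. 211.] 1567 0.77
 neigh [ 620.8  123.6  -76.4   59.5 -203.5]
caddy [366. 186.] 2077 0.95
caddy [106. 263.] 3392 0.79
 loose [304.3 -53.9 214.8   4.1  64.4]
caddy [237. 228.] 2444 0.68
```

View pics/hung.png

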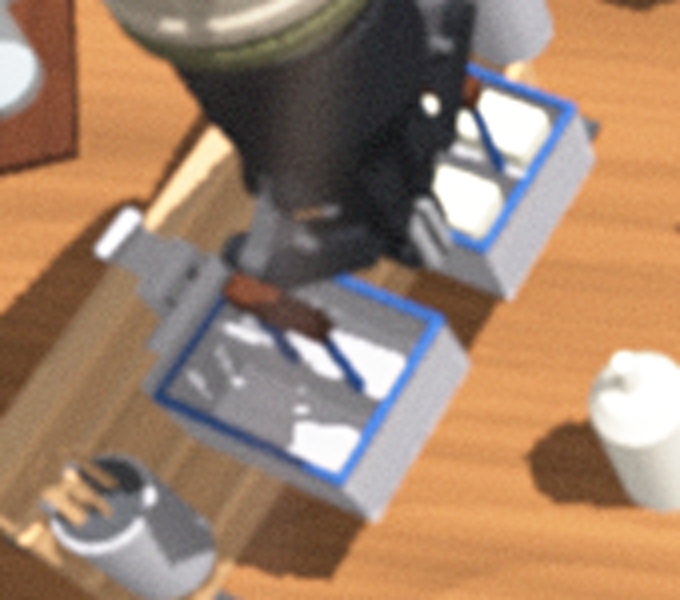

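```bash
python3 - <<'E'
from edge import *
O=(553.1,-319.2,0,-105.9)
S=r.snapshot("scene")
for nm,y in(("loose",72.5),("neigh",-73.5)):
    for e,A,B in(("front bottom",(-60,-50,0),(-60,50,0)),("front rim",(-60,-50,60),(-60,50,60)),("side rim -y" ,(-60,-50,60),(60,-50,60)),("side rim +y",(-60,50,60),(60,50,60)),("bottom +y side",(-60,50,0),(60,50,0))):
        P=frame(*O,np.array([A,B],float)+[-63.5,y,130])
        a,b=proj(S,P); up=proj(S,[P.mean(0)+[0,0,1]])[0]-proj(S,[P.mean(0)])[0]
        d=(b-a)/np.linalg.norm(b-a); n=np.array([-d[1],d[0]])
        o=edgepts(S,*P,w=6,n=40); m=np.median(o[:,2]); k=o[abs(o[:,2]-m)<1.5]
        print(nm,e,"offset px %.2f (n=%d/%d) slope %.2f px; +1mm z => %.2f px"%(m,len(k),len(o),np.polyfit(np.arange(len(k)),k[:,2],1)[0]*len(k),up@n))
E
```

```text
loose front bottom offset px -0.50 (n=39/39) slope 0.16 px; +1mm z => 0.19 px
loose front rim offset px 1.50 (n=22/40) slope -0.19 px; +1mm z => 0.22 px
loose side rim -y offset px 0.75 (n=13/34) slope -0.43 px; +1mm z => 0.14 px
loose side rim +y offset px 1.50 (n=28/40) slope 0.57 px; +1mm z => 0.09 px
loose bottom +y side offset px 4.00 (n=18/40) slope 0.46 px; +1mm z => 0.08 px
neigh front bottom offset px -0.75 (n=40/40) slope -0.42 px; +1mm z => 0.18 px
neigh front rim offset px 1.75 (n=23/40) slope -0.27 px; +1mm z => 0.20 px
neigh side rim -y offset px -2.75 (n=7/38) slope -0.88 px; +1mm z => 0.19 px
neigh side rim +y offset px 1.50 (n=8/27) slope 1.57 px; +1mm z => 0.16 px
neigh bottom +y side offset px -0.50 (n=22/39) slope 1.19 px; +1mm z => 0.14 px
```

>>> carry_out --commands '[{"jaw": 0,"translation": [-0.034,0,0],"spin": 0},{"jaw": 0,"translation": [-0.035,0,0],"spin": 0},{"jaw": 0,"translation": [-0.035,0,0],"spin": 0},{"jaw": 0,"translation": [-0.035,0,0],"spin": 0},{"jaw": 0,"translation": [-0.035,0,0],"spin": 0},{"jaw": 0,"translation": [-0.035,0,0],"spin": 0},{"jaw": 0,"translation": [-0.035,0,0.01],"spin": 0},{"jaw": 0,"translation": [-0.03,0,0.01],"spin": 0}]' --squeeze 25

```text
time: 21.92
tool_pos: [607.1, -392.9, 387.6]
tcp_rot: [179.9, 0.1, 74.0]
ft_force: [0.3, -0.1, 0.4]
finger_gap: -0.1
grip_force: 0.0
```

```bash
python3 pan.py 50 264
```

```text
local TCP x 56.1 y 72.2 z 387.6 yaw 73.98 F [ 0.3 -0.1  0.4] gap -0.1 grip 0
t 21.92 pos [ 607.1 -392.9  387.6] rot [1.799e+02 6.000e-02 7.398e+01] | total tool shift [0.0061 0.0003 0.1236] rows 4 per row [0.0015 0.0001 0.0309] spin -0.0021
```

>>> carry_out --commands '[{"jaw": 0,"translation": [0,0,0.015],"spin": 0},{"jaw": 0,"translation": [0,0,0.025],"spin": 0},{"jaw": 0,"translation": [0,0,0.025],"spin": 0},{"jaw": 0,"translation": [0,0,0.025],"spin": 0},{"jaw": 0,"translation": [0,0,0.02],"spin": 0},{"jaw": 0,"translation": [0,0,0.012],"spin": 0},{"jaw": 0,"translation": [0,0,0],"spin": 0},{"jaw": 0,"translation": [0,0,0],"spin": 0}]'

```text
time: 22.58
tool_pos: [607.7, -390.3, 264.8]
tcp_rot: [-179.9, -0.0, 74.0]
ft_force: [0.1, -0.8, 0.3]
finger_gap: -0.1
grip_force: 0.0
```

```bash
python3 pan.py 50 264; python3 tilt.py
```

```text
local TCP x 53.4 y 72.0 z 264.8 yaw 74.03 F [ 0.1 -0.8  0.3] gap -0.1 grip 0
t 22.58 pos [ 607.7 -390.3  264.8] rot [-1.7995e+02 -2.0000e-02  7.4030e+01] | total tool shift [0.0034 0.0005 0.0008] rows 1 per row [0.0034 0.0005 0.0008] spin -0.0012
caddy_grip [(0.97, [98.0, 246.0], [-79.0, 264.0]), (0.6, [237.0, 221.0], [-406.0, 593.0])]
caddy_lip [(0.97, [223.0, 198.0], [-393.0, 634.0]), (0.88, [74.0, 243.0], [5.0, 209.0]), (0.4, [97.0, 245.0], [-81.0, 271.0])]
catch_tip [(0.8, [60.0, 225.0], [-3.0, 293.0])]
caddy [(0.98, [239.0, 240.0], [-405.0, 545.0]), (0.56, [111.0, 271.0], [-52.0, 110.0]), (0.5, [58.0, 228.0], [15.0, 267.0])]
```

>>> carry_out --commands '[{"jaw": 0,"translation": [0.005,0,0],"spin": 0},{"jaw": 0,"translation": [0.005,0,0],"spin": 0},{"jaw": 0,"translation": [0.005,0,0],"spin": 0},{"jaw": 0,"translation": [0.005,0,0],"spin": 0},{"jaw": 0,"translation": [0.005,0,0],"spin": 0},{"jaw": 0,"translation": [0.005,0,0],"spin": 0},{"jaw": 0,"translation": [0.005,0,0],"spin": 0},{"jaw": 0,"translation": [0.005,0,0],"spin": 0}]'

```text
time: 23.5
tool_pos: [619.1, -351.5, 264.9]
tcp_rot: [-180.0, 0.0, 74.0]
ft_force: [-0.2, -0.0, -0.0]
finger_gap: 0.2
grip_force: 0.0
```

>>> carry_out --commands '[{"jaw": 0,"translation": [0.005,0,-0.001],"spin": 0},{"jaw": 0,"translation": [0.005,0,-0.001],"spin": 0},{"jaw": 0,"translation": [0.005,0,0],"spin": 0},{"jaw": 0,"translation": [0.005,0,0],"spin": 0},{"jaw": 0,"translation": [0.004,0,0],"spin": 0},{"jaw": 0,"translation": [0,0,0],"spin": 0},{"jaw": 0,"translation": [0,0,0],"spin": 0},{"jaw": 0,"translation": [0,0,0],"spin": 0}]'

```text
time: 24.17
tool_pos: [625.4, -329.1, 266.8]
tcp_rot: [-180.0, 0.0, 74.0]
ft_force: [0.1, 0.4, -0.5]
finger_gap: 0.1
grip_force: 0.0
```

```bash
python3 pan.py; python3 tilt.py
```

```text
local TCP x -10.2 y 72.3 z 266.8 yaw 74.02 F [ 0.1  0.4 -0.5] gap 0.1 grip 0
caddy_grip [(0.81, [236.0, 220.0], [-405.0, 594.0]), (0.6, [99.0, 246.0], [-83.0, 264.0])]
caddy_lip [(0.93, [224.0, 196.0], [-395.0, 639.0]), (0.57, [74.0, 243.0], [2.0, 212.0])]
catch_tip [(0.57, [58.0, 226.0], [9.0, 279.0])]
caddy [(0.96, [237.0, 240.0], [-401.0, 542.0]), (0.64, [113.0, 269.0], [-67.0, 137.0]), (0.55, [73.0, 244.0], [11.0, 199.0])]
```

>>> carry_out --commands '[{"jaw": 0,"translation": [0,0,-0.01],"spin": 0},{"jaw": 0,"translation": [0,0,-0.025],"spin": 0},{"jaw": 0,"translation": [0,0,-0.035],"spin": 0},{"jaw": 0,"translation": [0,0,-0.035],"spin": 0},{"jaw": 0,"translation": [0.02,-0.02,-0.03],"spin": 0},{"jaw": 0,"translation": [0.03,-0.02,0],"spin": 0},{"jaw": 0,"translation": [0.03,-0.02,0],"spin": 0},{"jaw": 0,"translation": [0.03,-0.02,0],"spin": 0}]'

```text
time: 25.08
tool_pos: [578.5, -200.4, 403.7]
tcp_rot: [179.9, 0.0, 74.0]
ft_force: [-0.0, 0.3, -0.3]
finger_gap: 0.1
grip_force: 0.0
```

>>> carry_out --commands '[{"jaw": 0,"translation": [0.035,-0.015,0],"spin": 0},{"jaw": 0,"translation": [0.035,-0.015,0],"spin": 0},{"jaw": 0,"translation": [0.035,-0.015,0],"spin": 0},{"jaw": 0,"translation": [0.035,-0.015,0],"spin": 0},{"jaw": 0,"translation": [0.03,-0.015,0],"spin": 0},{"jaw": 0,"translation": [0.02,0,0],"spin": 0},{"jaw": 0,"translation": [0,0,0],"spin": 0},{"jaw": 0,"translation": [0,0,0],"spin": 0}]'

```text
time: 25.75
tool_pos: [559.1, 2.9, 402.8]
tcp_rot: [179.9, 0.0, 74.2]
ft_force: [-0.3, -0.1, 0.0]
finger_gap: 0.1
grip_force: 0.0
```

```bash
python3 pan.py; python3 tilt.py; python3 - <<'E'
from tilt import *
S=r.snapshot("scene");A=cv2.imread("pics/scene1.png")
T=r.snapshot("top");B=cv2.imread("pics/top1.png")
for n,p,old in(("S",S,A),("T",T,B)):
    for nm,P in(("open weight",(14,72.5,275)),("mid lever open",(6,72.5,265)),("shut mid",(-12,72.5,226)),("shut tip",(-14,72.5,210))):
        u,v=proj(p,frame(*O,[P]))[0].round().astype(int)
        print(n,nm,(u,v),"old",old[v-1:v+2,u-1:u+2].mean((0,1)).round(),"now",p["pixels"][v-1:v+2,u-1:u+2].mean((0,1)).round())
    print(n,[(round(float(d["score"]),2),d["xy"]) for d in r.landmark_of(p,"catch_tip")])
g=cv2.cvtColor(S["pixels"],cv2.COLOR_BGR2GRAY)[216:256,46:90]
for row in g[::2,::1]: print("".join(" .:-=+*#%@"[min(9,int(v)//26)] for v in row))
print("--- before")
g=cv2.cvtColor(A,cv2.COLOR_BGR2GRAY)[216:256,46:90]
for row in g[::2,::1]: print("".join(" .:-=+*#%@"[min(9,int(v)//26)] for v in row))
E
```

```text
local TCP x -311.4 y -82.5 z 402.8 yaw 74.16 F [-0.3 -0.1  0. ] gap 0.1 grip 0
caddy_grip [(0.62, [239.0, 221.0], [-408.0, 595.0])]
caddy_lip [(0.94, [74.0, 242.0], [1.0, 216.0]), (0.79, [222.0, 200.0], [-392.0, 629.0])]
catch_tip [(0.67, [60.0, 227.0], [4.0, 282.0])]
caddy [(0.93, [234.0, 241.0], [-398.0, 537.0]), (0.65, [110.0, 271.0], [-49.0, 108.0])]
S open weight (np.int64(57), np.int64(227)) old [190. 204. 229.] now [193. 208. 231.]
S mid lever open (np.int64(62), np.int64(230)) old [232. 229. 231.] now [235. 231. 234.]
S shut mid (np.int64(77), np.int64(242)) old [134. 161. 193.] now [190. 184. 189.]
S shut tip (np.int64(81), np.int64(246)) old [129. 178. 223.] now [234. 223. 222.]
S [(0.82, [60.2, 226.7])]
T open weight (np.int64(448), np.int64(157)) old [168. 174. 179.] now [163. 168. 171.]
T mid lever open (np.int64(443), np.int64(157)) old [229. 230. 228.] now [223. 223. 220.]
T shut mid (np.int64(431), np.int64(158)) old [143. 178. 207.] now [230. 221. 213.]
T shut tip (np.int64(429), np.int64(159)) old [122. 170. 208.] now [188. 161. 144.]
T []
**************************
[... 1084 characters left out ...]
%%%@@@@@@@@@@@%#######***
***********#%@@@@@%%@@@@@@@@@@@%%#######**%%
**********#@@@@@%%%@@@@@@@@@@@%#######**#%%%
********#%@@@@@%%@@@@@@@@@@@@@@%#####*##%@%%
********%@@@@%%%@@@@@@@@@@@@@@@@%##***%@@%#*
**+*++++**#%##@@@@@@@@@@@@@@@@@@#***#%@%%#*#
**********++++#@@@@@@@@@@@@@@@@*+*#%@@%#**##
**********+====+*%@@@@@@@@@@@%+-=*%@@%#*##*#
************#%%#+*#%%@@@@@@@#+++#%@%%#######
******##%%@@@@@@%%%%@@@@@@%*++*+*#%#*#######
*****#%%%@@@@@@@@@%**#%%%#+++**%%%##########
****#%%@@@@@@@@@@%%*+==+++++*#%%############
**#%%%@@@@@@@@@@%###*+===++#%%%#############
*#%%%@@@@@@@@@%%#####*+==+#%%##*############
#%%@@@@@@@@@@%########*++#%%################
%@@@@@@@@@@%%#######*++*####################
```

>>> carry_out --commands '[{"jaw": 0,"translation": [-0.035,0.018,0],"spin": 0},{"jaw": 0,"translation": [-0.035,0.018,0],"spin": 0},{"jaw": 0,"translation": [-0.035,0.018,0],"spin": 0},{"jaw": 0,"translation": [-0.035,0.018,0],"spin": 0},{"jaw": 0,"translation": [-0.035,0.018,0],"spin": 0},{"jaw": 0,"translation": [-0.035,0.018,0],"spin": 0},{"jaw": 0,"translation": [-0.035,0.018,0],"spin": 0},{"jaw": 0,"translation": [-0.035,0.018,0],"spin": 0}]'

```text
time: 26.87
tool_pos: [620.3, -309.0, 401.8]
tcp_rot: [180.0, 0.0, 74.0]
ft_force: [1.9, 1.6, -0.8]
finger_gap: -0.1
grip_force: 0.0
```

>>> carry_out --commands '[{"jaw": 0,"translation": [-0.035,0.01,0],"spin": 0},{"jaw": 0,"translation": [-0.03,0.002,0.01],"spin": 0},{"jaw": 0,"translation": [-0.02,0,0.02],"spin": 0},{"jaw": 0,"translation": [0,0,0.025],"spin": 0},{"jaw": 0,"translation": [0,0,0.025],"spin": 0},{"jaw": 0,"translation": [0,0,0.02],"spin": 0},{"jaw": 0,"translation": [0,0,0.01],"spin": 0},{"jaw": 0,"translation": [0,0,0],"spin": 0}]'

```text
time: 27.53
tool_pos: [607.3, -391.2, 287.9]
tcp_rot: [-179.7, -0.1, 74.0]
ft_force: [-0.1, 0.1, -0.1]
finger_gap: -0.3
grip_force: 0.0
```

```bash
python3 pan.py 36 258; cat > asc.py <<'E'
from tilt import *
S=r.snapshot("scene"); g=cv2.cvtColor(S["pixels"],cv2.COLOR_BGR2GRAY)[200:256,40:90]
for row in g[::2]: print("".join(" .:-=+*#%@"[min(9,int(v)//26)] for v in row))
s=r.sense(); q=proj(S,[s["tool_pos"]])[0]; print("TCP px",q, "ascii col,row",(q-[40,200])/[1,2])
E
python3 asc.py
```

```text
local TCP x 54.4 y 71.9 z 287.9 yaw 74.01 F [-0.1  0.1 -0.1] gap -0.3 grip 0
t 27.53 pos [ 607.3 -391.2  287.9] rot [-1.7968e+02 -1.2000e-01  7.4010e+01] | total tool shift [0.0184 0.0006 0.0299] rows 1 per row [0.0184 0.0006 0.0299] spin -0.0016
..........::::::::::::-:--:-::-:--:-----:-=*%%@%%@
..........:::::::::::::::-:::::----::-::-=#%@@@@%@
..........:::::::::::::::::::::::::::-:-*%@@@%@@@@
..........::::::::::::::::::::::::::--+#%@@@%@@@@@
.........:::::::::::::::::::-:::--==+*%@@@@@@%%@@@
.....:.:::::::::-:::::::::-::--=+++*#%@@@@%@@@@@%%
::::::::::::::::::--:-:-----=++*+*#%%@@@@@@@@@@%##
::::-:-:::::-:::::-:-:--=+++*****#%%@@@@@@@@@@%###
::---:------:-------=+++****+***%%%@@%@@@@@@%%####
:::::-::-:-:--:-==++**********#%%%@@@@@@@@@%######
::::::::::-:::-=+++*++++*++**#%%@@@@@@@@@%%#######
:::::::::::::::-=+++*#%#***#%%%@@@@@@@@@%%######**
::::::::::::::-=++*#@@@@@%#%%%@@@@@@@@@%#######***
-:-:-:::--::--=+*#%@@@@@%%@@@@@@@@@@@%%#######**%%
:::::---:---=+**#@@@@@@%%@@@@@@@@@@@%#######**#%%%
-:---::--=+++*#%@@@@@%%@@@@@@@@@@@@@%%#####*##%@@@
::::::--=+++**%@@@@%%%@@@@@@@@@@@@@@@@%###**%@@@@%
::---++++***++**#%##@@@@@@@@@@@@@@@@@@#**#%@@@@@%%
-==+************++++#@@@@@@@@@@@@@@@@*+*#@@@@@@@#*
****************+====+*%@@@@@@@@@@@%+--#@@@@@@%*+=
******************#%%#*+#%%@@@@@@@#++=*%@@@@@%*=--
*************#%%@@@@@@@%%%@@@@@@%*++**#@@@@@#+=---
***********#%%%%@@@@@@@@%#*#%%%#+++*%@@@@@%#*+-:::
**********#%%@@@@@@@@@@%#*+==+++++#@@@@@@##*+=++-:
********#%%%@@@@@@@@@%%##**+===+*#@@@@@@#**++*##**
*******#%%%@@@@@@@@@%%#####*+==*%@@@@@%#*++#%%%%##
*****##%%@@@@@@@@@@%########*+#%@@@@@%#*++***#%%@@
****#%%%@@@@@@@@@%%#######**#%%@@@@%#**+++**+==++*
TCP px [ 37.66076332 215.85685939] ascii col,row [-2.33923668  7.9284297 ]
```

>>> carry_out --commands '[{"jaw": 0,"translation": [0,0,0.01],"spin": 0},{"jaw": 0,"translation": [0,0,0.015],"spin": 0},{"jaw": 0,"translation": [0.004,0,0.004],"spin": 0},{"jaw": 0,"translation": [0.006,0,0],"spin": 0},{"jaw": 0,"translation": [0.006,0,0],"spin": 0},{"jaw": 0,"translation": [0.006,0,0],"spin": 0},{"jaw": 0,"translation": [0.006,0,0],"spin": 0},{"jaw": 0,"translation": [0,0,0],"spin": 0}]'

```text
time: 28.25
tool_pos: [617.4, -363.4, 264.2]
tcp_rot: [179.9, 0.0, 74.1]
ft_force: [-0.6, -0.8, 1.3]
finger_gap: -0.2
grip_force: 0.0
```

```bash
python3 pan.py; python3 asc.py
```

```text
local TCP x 24.9 y 73.9 z 264.2 yaw 74.12 F [-0.6 -0.8  1.3] gap -0.2 grip 0
.......:.:...::::-::::::::::--:----:--:-:-=*%@@@%@
............::::::::::::::::::--:----:---=#%@@%%@%
..........:::::::::::::-:::-:::-:::::::-*#@@@@@@%@
..........::::::::::::::::::::::::::::=*%@@@%%@@@@
.. .......::::::::::::::::::::::-:::-+#@@@@%@%@@@@
..........:::::::::::-::--::---::::=*%@@@%@@@@@@@%
......:::..::::::-::--::---:----:-+#@@@@@%@@@@@%##
....:-=+*+-:::::-:--:::::-:---:-=*%%@@@@@@@@@@%#*#
...-++-=+*+=-::::----------:---+#%@@@@@%%@@@%%####
...-+**+-=+*+=-::--::-------=+#%@@@@@@@@@@@%%#####
....-=***===**+=-::::::::-=+*%%@@@@@@@@@@%%#######
.....:-+**+=====:::-=*#*+-=*%%%@@@@@@@@@%%#######*
....::.:-+**=-::::=*%@@@@##%%@@@@@@@@@%%#######***
-::::::.:-===-::-+#@@@@@%%@@@@@@@%@@@%%######***%%
--:--:::-----::=*@@@@@@%%@@@@@@@@@@@%#######**#%%@
:-:--:::--:::-+%@@@@@%%@@@@@@@@@@@@@%%#####**#%@@@
:::-:::::::::=#@@@@%%%@@@@@@@@@@@@@@@@%###**%@@@@@
::::-::::--::-=*#%##@@@@@@@@@@@@@@@@@@#**#%@@@@@%%
--:-------::---=++++#@@@@@@@@@@@@@@@@*+*#@@@@@@@#*
----:----:--=++*+====+*%@@@@@@@@@@@%+-=#@@@@@@%*+=
--:-:::---=*******#%%#*+#%%@@@@@@@#+==*%@@@@@%+=--
-------=+***##%%@%@@@@@%%%@@@@@@%*++**#@@@@@#+=---
:---=+*****#%%@@@@@@@@@@%#*#%%%#++**%@@@@@%#*+-:::
-==++*****#%%%@@@@@@@@@%%*+===++++#@@@@@@%**+++=-:
+*******#%%%%@@@@@@@@@%###*+===+*#@@@@@@#*+++*##**
+******#%%%@@@@@@@@@%%#####*+==*%@@@@@%#*++#%%%%##
--==+*#%%%@@@@@@@@@%########*+#@@@@@@%#*++***#%@@@
-:--+#%%@@@@@@@@@%%#######**#%%@@@@@#**+++**+==++*
TCP px [ 54.53129638 227.77931318] ascii col,row [14.53129638 13.88965659]
```

>>> carry_out --commands '[{"jaw": 0,"translation": [0.003,-0.001,0.002],"spin": 0},{"jaw": 0,"translation": [0.003,0,0.001],"spin": 0},{"jaw": 0,"translation": [0.003,0,0],"spin": 0},{"jaw": 0,"translation": [0.003,0,0],"spin": 0},{"jaw": 0,"translation": [0.002,0,0],"spin": 0},{"jaw": 0,"translation": [0,0,0],"spin": 0},{"jaw": 0,"translation": [0,0,0],"spin": 0},{"jaw": 0,"translation": [0,0,0],"spin": 0}]'

```text
time: 28.97
tool_pos: [619.2, -351.2, 260.0]
tcp_rot: [180.0, 0.0, 74.0]
ft_force: [0.3, -0.8, -0.7]
finger_gap: 0.2
grip_force: 0.0
```

```bash
python3 pan.py; python3 asc.py
```

```text
local TCP x 12.7 y 72.3 z 260.0 yaw 74.02 F [ 0.3 -0.8 -0.7] gap 0.2 grip 0
 .  .......:::::....::-:::--::-:-----:--:-=*%%@@@%
. ..........::::.:.::::::::::-:::-::-:-:-=#%@@@@%%
....................:::::::::::--::::::-*%@@@@@%@@
.. ..............:::::::::::::::::::::=*%@@@@@@%@@
...............:::::::::::::::::::::-+#%@@@@@@@@@@
...............:::::-:::-::::::--::=*%@@@@%@@@@@@%
...............:::--::-----::-:::-+#%@@@@@@@@@@%##
............:.:.::::-:--:---:---=*%@@@@@@@@@@@%###
...........-==+=-::::----------+#%@@@@@%@@@@%%####
.........:-===+*+=:.::-------=*%%@@%@@@@@@@%######
.........:=*+=-=+*+-::-::::-+#%%@%@@@@@@@%%#######
..........-+**+==+**+*#*+-=*%%@@@@@@@@@@%%######**
...........:=+**+==+*%@@@##%@@%@@@@@@@@%#######***
..:::::......:=+**==*@@@%%@@@@@@@@@@@%%#######**#%
--=--:::::::..:-=++*%@%%%@@@@@@@@@@@%##*####**#%%@
+=--:-::-:::::-++*%@@%%@@@@@@@@@@@@@%%#####**#%@@@
--:::::::-::-=*@@@@%%%@@@@@@@@@@@@@@@@%###*#%@@@@%
:::-:::::::::-=*####@@@@@@@@@@@@@@@@@@#**#%@@@@@%%
::---:-::---::---==+#@@@@@@@@@@@@@@@@*+*#@@@@@@%#*
-----:--:----::--===++*%@@@@@@@@@@@%+-=#@@@@@@%*+=
-::::---------=+**#%%#**#%%@@@@@@@#++=+%@@@@@%*=--
----------:-+#%@@@@@@@%%%%@@@@@@%*++**#@@@@@#+=---
-----:---=+#%%%@@@@@@@@@%**#%%%#+++#%@@@@@%#*=-::-
:--:---=+*#%%%@@@@@@@@@%#*+===++++#@@@@@@%**+++=-:
----=++*#%%%@@@@@@@@@@%###*+===+*#@@@@@@#*+++*##**
:-=++**#%%%@@@@@@@@@%%#####*+==*%@@@@@%#*++#%%%###
-:::=+#%%%@@@@@@@@%%########*+#@@@@@@%#*++***#%@@@
-:--+#%%@@@@@@@@@%%#######**#%%@@@@@#*++++**+==++*
TCP px [ 60.8360921  230.34554221] ascii col,row [20.8360921 15.1727711]
```

>>> carry_out --commands '[{"jaw": 0,"translation": [0.002,0,0],"spin": 0},{"jaw": 0,"translation": [0.002,0,0],"spin": 0},{"jaw": 0,"translation": [0.002,0,0],"spin": 0},{"jaw": 0,"translation": [0.002,0,0],"spin": 0},{"jaw": 0,"translation": [0.002,0,0],"spin": 0},{"jaw": 0,"translation": [0.002,0,0],"spin": 0},{"jaw": 0,"translation": [0,0,0],"spin": 0},{"jaw": 0,"translation": [0,0,0],"spin": 0}]'

```text
time: 29.68
tool_pos: [622.6, -339.4, 259.9]
tcp_rot: [180.0, 0.0, 74.0]
ft_force: [-0.5, -0.7, -0.1]
finger_gap: 0.2
grip_force: 0.0
```

```bash
python3 pan.py; python3 asc.py
```

```text
local TCP x 0.4 y 72.3 z 259.9 yaw 74.04 F [-0.5 -0.7 -0.1] gap 0.2 grip 0
...... .........:::::...:::--:-------:-::-=*%@%@@@
.... ...........::::....:::--::-:-::--:--=#%@@%%%@
.................::::....::::::::::::::-*%%@%%%%@@
... ..................:.::::::::::::::=*%@@@@%%@@@
  .... ...............::::::::::::::-+%%@@@@@@@@@@
. ..................::::-::-:-::::-=*%@@@@@%@@@@%%
...................:::---:-::--::-+#%@@@@%@@@@@%##
....................:::--:------=*%@@@@%%@@@@@%###
. ................::.:::-:--:--+#%@@@@%@@@@@%%####
................:-+++-:::--:-=*%%@@@@%@@@@@%######
..... .........:--=+*+=-:::-+#%@@@@@@@@@@%%#######
..............:-++=-=+*+-:-*%%%@@@@@@@@@%#######**
:::...... .....-=**+--=**+*%%@@@@@@@@@%%#######***
..:.............:=+**+==+#%@@@%@@@@@@%%#######**#%
........::::...::::=+*+++%@@@@@@@@@@%########**%%@
.......::-::::::::.:-++++%@@@@@@@@@@%%#####**#%@@@
---::::::::---=====-===+*@@@@@@@@@@@@@%###**%@@@@%
=-:-:::::::::--======+*%@@@@@@@@@@@@@@#**#%@@@@@%#
-:-::::---:-:::---==+*%@@@@@@@@@@@@@@*+*#@@@@@@@#*
-:-:------:-----=====+*%@@@@@@@@@@@%+-=#@@@@@@%*+=
-:-:--:---------==+***++#%%@@@@@@@#+==*%@@@@@%*=--
---------:--=*###%@@@@@%%%@@@@@@%*+***#@@@@@#*=---
-::--------+#%@@@@@@@@@@%#*#%%%#+++*%@@@@@%#*+-:::
::-:--::-=*%%%@@@@@@@@@%%*+==+++++#@@@@@@#**+++==:
:----::-+#%@@@@@@@@@@%%##**+===+*#@@@@@%#**++*##**
----:-=*%@%@@@@@@@@@%%#####*+==*%@@@@@%#*++#%%%%##
:----+#%%@@@@@@@@@@%########*+#@@@@@@%#*+++**#%%@@
-==+*#%%@@@@@@@@@%%#######**#%%@@@@%#*++++**+==++*
TCP px [ 65.69381512 232.48672464] ascii col,row [25.69381512 16.24336232]
```

>>> carry_out --commands '[{"jaw": 0,"translation": [0.003,0,-0.001],"spin": 0},{"jaw": 0,"translation": [0.003,0,-0.001],"spin": 0},{"jaw": 0,"translation": [0.003,0,-0.001],"spin": 0},{"jaw": 0,"translation": [0.003,0,-0.001],"spin": 0},{"jaw": 0,"translation": [0.003,0,0],"spin": 0},{"jaw": 0,"translation": [0.003,0,0],"spin": 0},{"jaw": 0,"translation": [0.003,0,0],"spin": 0},{"jaw": 0,"translation": [0.002,0,0],"spin": 0}]'

```text
time: 30.4
tool_pos: [628.9, -317.0, 263.8]
tcp_rot: [-180.0, -0.0, 74.0]
ft_force: [-0.2, -0.0, 0.0]
finger_gap: 0.0
grip_force: 0.0
```

```bash
python3 pan.py; python3 asc.py
```

```text
local TCP x -22.9 y 72.3 z 263.8 yaw 74.04 F [-0.2 -0.   0. ] gap 0.0 grip 0
...........:..............:::::..::::--:---*%%@@%@
.........................:::::::..::-:-:-=#%@@@%@@
........................::::..:...:::-:-+%%@%%@@%%
.........................:::::.::.::::=*%@@%%@@@@@
........... ..............:::::::.::-+#%@@@@@@@@@@
......................:.:.:...:..::=*%@@@@@@%@@@%%
.............................::::-+#%@@%@%@@@@@%##
..... .....................:.::-=*%@@@@%@@@@@@%###
..............................-+#%@@%@@%%@@@%%####
.......... ..................:+#@@@@@@@@@@@%######
........... ..............:--:-+%@@@@@@@@@%#######
::::...:................:-+**+=-=*%@@@@@%%#######*
==--.:::...............:-===++*+--*%@@@%#######***
:.... .................:-+*+=-+++*#@@%%#######**#%
-:.....:::::............:=+*+=-=+*%%%#######***%%@
=-:......:.:....:::.....::-=**+==+#%%%#####*##%@@%
................:----:..::::-+**#%@@@@%###**%@@@@%
.............:::-======---::-=+*%@@@@@#**#%@@@@@%%
.::::::::::::-----===+++++====+#@@@@@*+*#@@@@@@@%*
++=-:------------===+=+=+++++++*%@@%+--#@@@@@@%*+=
=--::-::::-----======+=++++=++*#%%#+==*%@@@@@%+---
------:-------======+==++++*##%@%*+***#@@@@@#+----
:------:-----=========++=++*###*++*#%@@@@@%#*+-:::
-:::-:::---====+*******+======++++#@@@@@@#**+++==-
----:-----===+#%@@@@@@%#***+===+*#@@@@@@#*+++*#***
:----:--====++%%@@@@%%#####*+==*%@@@@@%#*++#%%%###
:::::--====+*#%@@@@%########*+#%@@@@@%**++***#%%@@
------===+*%%@@@@%%##########%%@@@@%#**+++**+==++*
TCP px [ 74.47510861 235.75643549] ascii col,row [34.47510861 17.87821775]
```

>>> carry_out --commands '[{"jaw": 0,"translation": [0.002,0,-0.001],"spin": 0},{"jaw": 0,"translation": [0.003,0,-0.001],"spin": 0},{"jaw": 0,"translation": [0.003,0,-0.001],"spin": 0},{"jaw": 0,"translation": [0.003,0,-0.001],"spin": 0},{"jaw": 0,"translation": [0.003,0,0],"spin": 0},{"jaw": 0,"translation": [0,0,0],"spin": 0},{"jaw": 0,"translation": [0,0,0],"spin": 0},{"jaw": 0,"translation": [0,0,0],"spin": 0}]'

```text
time: 31.12
tool_pos: [632.6, -304.0, 267.8]
tcp_rot: [-180.0, 0.0, 74.0]
ft_force: [-0.1, -0.3, 0.3]
finger_gap: 0.0
grip_force: 0.0
```

```bash
python3 pan.py; python3 asc.py; python3 tilt.py
```

```text
local TCP x -36.4 y 72.3 z 267.8 yaw 74.03 F [-0.1 -0.3  0.3] gap 0.0 grip 0
...........................:...::::::..:::=*%@@@%%
..........................:....:::::....:=#%@@@@@%
..............................:::::.:..-+%%@@@@%@@
.............................::::::...:+%@@@@%@%@@
............................::::::::..:*%@@%@%@@@@
..............................:.:..:.:-#%@@@%@@@@%
..............................:...:-=+#%@@@@@@@%##
 ... ............................:+%%@@@@@@@@@%###
.................................:*%@@@@@@@@%%####
.. ...............................=#@@@@@@@%######
......................:..:........-+%@@@@%%#######
..............................:-==-:=#@@%###*####*
..::---::::::................:=++**+--+########***
::-====-:...................:-++==+**=-=*#####**#%
-----:. ....................:-+*+=-=**+*####***%%%
---===::....::.:::...........:-+**+==+**####*#%@@@
:::----:.............::-:.....:-=+**+==*##**%%@@@%
:....................:-===-::....-+***++*#%@@@@@%#
................:::--==++++===---=++*++*#@@@@@@@#*
......:..::::::--====+=+++++++++++===-=#@@@@@@@*+=
==--:::::-:-----=======+=++++++++=====*%@@@@@%+---
*++-----------=====+====+++++++====+**#@@@@@#+=---
----:--------=========+++==+======+*%@@@@@%#*+-::-
-:--:-:::--==========+==========-=#@@@@@@%#*++++-:
----:--:--=======================*%@@@@%#*+++**#**
:::-::--=======+=+*%%##*+=======+*@@@@%#*++#%%%%##
::--:--=========++*#####*+=====*%@@@@%#*+++**#%%@@
--:--=*%%#+++==+++*#######*+*##%@@@%#*++++**+==++*
TCP px [ 79.07072488 237.15400834] ascii col,row [39.07072488 18.57700417]
caddy_grip [(0.75, [98.0, 246.0], [-80.0, 263.0]), (0.56, [238.0, 217.0], [-408.0, 603.0])]
caddy_lip [(0.76, [224.0, 200.0], [-393.0, 630.0]), (0.73, [74.0, 244.0], [5.0, 206.0])]
catch_tip [(0.45, [58.0, 228.0], [12.0, 272.0])]
caddy [(0.62, [240.0, 239.0], [-407.0, 550.0]), (0.57, [113.0, 272.0], [-56.0, 107.0])]
```

```bash
cat > sat.py <<'E'
from tilt import *
# neutral (steel) '#' bright, '+' mid, 'k' dark neutral ; wood '.'
def show(im,u0=42,u1=92,v0=206,v1=256):
    h=cv2.cvtColor(cv2.GaussianBlur(im,(3,3),.6),cv2.COLOR_BGR2HSV)[v0:v1,u0:u1].astype(int)
    for v,row in zip(range(v0,v1,2),h[::2]): print(v,"".join(("#" if V>190 else "+" if V>100 else "k") if s<60 else ("k" if V<70 else ".") for _,s,V in row))
if __name__=="__main__":
    S=r.snapshot("scene"); print("now, cols from 42"); show(S["pixels"]); print("orig"); show(cv2.imread("pics/scene1.png"))
    s=r.sense();print(proj(S,[s["tool_pos"]]))
E
python3 sat.py
```

```text
now, cols from 42
206 kkkkkkkkkkkkkkkkkkkkkkkkkkkkkkkkkkkk..............
208 kkkkkkkkkkkkkkkkkkkkkkkkkkkkkkkkkkkk..............
210 kkkkkkkkkkkkkkkkkkkkkkkkkkkkkkkkkkkk..............
212 kkkkkkkkkkkkkkkkkkkkkkkkkkkkkkkk..................
214 kkkkkkkkkkkkkkkkkkkkkkkkkkkkkkk...................
216 kkkkkkkkkkkkkkkkkkkkkkkkkkkkkkk........#..........
218 kkkkkkkkkkkkkkkkkkkkkkkkkkkkkkkk..................
220 kkkkkkkkkkkkkkkkkkkkkkkkkkkkkkkk..................
222 kkkkkkkkkkkkkkkkkkkkkkkkkkkkkk++kk................
224 .......kk..kkkkkkkkkkkkkkkkk+++++++...............
226 .......kkkkkkkkkkkkkkkkkkkkk+++++++++.............
228 kkkkkkkkkkkkkkkkkkkkkkkkkkkk+++++++++...........##
230 ++++kkkkkkkkkkkkkkkkkkkkkkkk+++++++++#........####
232 kkkkkkkkkkkkkkkkkkkkkkkkkkkkkk++++++++......######
234 kkkkkkkkkkkkkkkkkkkkk+++kkkkkkkk+++++++##########.
236 kkkkkkkkkkkkkkk...++++++++++kkk+++++++##########..
238 kkkkkkk..............+++++++++++++++++#######+++.+
240 .......................++++++++++++++#######+.....
242 ......................++++++++++++++#######+......
244 .......................++++++++++
[... 1002 characters left out ...]
..........
232 ............##########################............
234 .............########################++...........
236 .................+#################+++#...........
238 ....................+#############++..............
240 ......................###########+++..............
242 .................#...##########++++...............
244 ................###....#+#####+++.................
246 .............###.........+++++++..................
248 ............####...........++++...................
250 ..........###.....................................
252 ........####......................................
254 .......######.....................................
[[ 79.0400819  237.15084037]]
```

>>> carry_out --commands '[{"jaw": 0,"translation": [0,0,-0.01],"spin": 0},{"jaw": 0,"translation": [0,0,-0.025],"spin": 0},{"jaw": 0,"translation": [0,0,-0.035],"spin": 0},{"jaw": 0,"translation": [0.03,-0.01,-0.02],"spin": 0},{"jaw": 0,"translation": [0.038,-0.01,0],"spin": 0},{"jaw": 0,"translation": [0.038,-0.01,0],"spin": 0},{"jaw": 0,"translation": [0.038,-0.01,0],"spin": 0},{"jaw": 0,"translation": [0.038,-0.01,0],"spin": 0}]'

```text
time: 32.13
tool_pos: [634.5, -113.8, 359.2]
tcp_rot: [179.9, -0.0, 74.0]
ft_force: [-0.3, 1.1, 0.4]
finger_gap: 0.0
grip_force: 0.0
```

```bash
python3 pan.py; python3 sat.py
```

```text
local TCP x -219.9 y 22.0 z 359.2 yaw 73.99 F [-0.3  1.1  0.4] gap 0.0 grip 0
now, cols from 42
206 ........................................#####.....
208 ......................................#####.......
210 .....................................####.........
212 ...................................#####..........
214 ..................................####............
216 .................................###..............
218 ...............................###................
220 ..............................###.................
222 .............................##...................
224 .................++++++....###....................
226 ................++++++++..........................
228 ...............++++++++++++......................+
230 .............++++++++++++++++++++++.............++
232 ............++++++++++++++++++++++++++........++++
234 .............+++++++++++++++++++++++++++++++++++++
236 ..................++++++++++++++++++++++++++++++..
238 .....................++++++++++++++kk+++++++++kkkk
240 .......................+++++++++++++++++++++k.kkk.
242 ..........
[... 1080 characters left out ...]
..........
232 ............##########################............
234 .............########################++...........
236 .................+#################+++#...........
238 ....................+#############++..............
240 ......................###########+++..............
242 .................#...##########++++...............
244 ................###....#+#####+++.................
246 .............###.........+++++++..................
248 ............####...........++++...................
250 ..........###.....................................
252 ........####......................................
254 .......######.....................................
[[166.33861634 227.09424907]]
```

>>> carry_out --commands '[{"jaw": 0,"translation": [-0.036,0.01,-0.01],"spin": 0},{"jaw": 0,"translation": [-0.036,0.01,0],"spin": 0},{"jaw": 0,"translation": [-0.036,0.01,0],"spin": 0},{"jaw": 0,"translation": [-0.036,0.01,0],"spin": 0},{"jaw": 0,"translation": [-0.036,0.01,0],"spin": 0},{"jaw": 0,"translation": [-0.036,0,0],"spin": 0},{"jaw": 0,"translation": [-0.034,0,0.02],"spin": 0},{"jaw": 0,"translation": [-0.025,0,0.03],"spin": 0}]'

```text
time: 32.85
tool_pos: [607.1, -397.8, 322.6]
tcp_rot: [179.6, 0.2, 73.9]
ft_force: [-0.1, -0.3, -0.4]
finger_gap: 0.3
grip_force: 0.0
```

```bash
python3 pan.py 50 262; python3 - <<'E'
from tilt import *
S=r.snapshot("scene");T=r.snapshot("top")
# where TCP/finger corners project for state x=24.9 z=264.2 (ascii cols from 40, rows from 200 /2)
for x in(36,25,14):
  for y in (59,86):
    for z in(264,284): print((x,y,z),((proj(S,frame(*O,[(x,y+1,z)]))[0]-[40,200])/[1,2]).round(1))
# triangulate weight: extents of neutral region originally
print(tri(ray(S,(59.5,228)),ray(T,(448,156))))
E
```

```text
local TCP x 60.8 y 73.4 z 322.6 yaw 73.92 F [-0.1 -0.3 -0.4] gap 0.3 grip 0
t 32.85 pos [ 607.1 -397.8  322.6] rot [179.57   0.21  73.92] | total tool shift [ 0.0108 -0.001   0.0606] rows 2 per row [ 0.0054 -0.0005  0.0303] spin -0.0031
(36, 59, 264) [14.5 10.2]
(36, 59, 284) [10.2  7.8]
(36, 86, 264) [ 6.5 15.7]
(36, 86, 284) [ 2.  13.3]
(25, 59, 264) [18.8 11.2]
(25, 59, 284) [14.6  8.7]
(25, 86, 264) [10.8 16.6]
(25, 86, 284) [ 6.4 14.3]
(14, 59, 264) [23.1 12.1]
(14, 59, 284) [19.   9.7]
(14, 86, 264) [15.1 17.6]
(14, 86, 284) [10.8 15.2]
(array([ 621.3849407 , -350.32688567,  274.26442178]), np.float64(5.923554147691851))
```

>>> carry_out --commands '[{"jaw": 0,"translation": [0,0,0.012],"spin": 0},{"jaw": 0,"translation": [0,0,0.02],"spin": 0},{"jaw": 0,"translation": [0,0,0.02],"spin": 0},{"jaw": 0,"translation": [0,0,0.012],"spin": 0},{"jaw": 0,"translation": [0,0,0],"spin": 0},{"jaw": 0,"translation": [0,0,0],"spin": 0},{"jaw": 0,"translation": [0,0,0],"spin": 0},{"jaw": 0,"translation": [0,0,0],"spin": 0}]'

```text
time: 33.62
tool_pos: [607.9, -393.7, 256.3]
tcp_rot: [179.8, 0.1, 74.0]
ft_force: [1.2, 0.1, 0.1]
finger_gap: 0.1
grip_force: 0.0
```

```bash
python3 pan.py 50 248
```

```text
local TCP x 56.7 y 73.1 z 256.3 yaw 74.04 F [1.2 0.1 0.1] gap 0.1 grip 0
t 33.62 pos [ 607.9 -393.7  256.3] rot [1.7983e+02 6.0000e-02 7.4040e+01] | total tool shift [ 0.0067 -0.0006  0.0083] rows 1 per row [ 0.0067 -0.0006  0.0083] spin -0.0011
```

Now lower to 248 and push slowly forward.

>>> carry_out --commands '[{"jaw": 0,"translation": [0.002,0,0.004],"spin": 0},{"jaw": 0,"translation": [0.004,0,0.004],"spin": 0},{"jaw": 0,"translation": [0.005,0,0],"spin": 0},{"jaw": 0,"translation": [0.005,0,0],"spin": 0},{"jaw": 0,"translation": [0.005,0,0],"spin": 0},{"jaw": 0,"translation": [0.005,0,0],"spin": 0},{"jaw": 0,"translation": [0.004,0,0],"spin": 0},{"jaw": 0,"translation": [0,0,0],"spin": 0}]'

```text
time: 34.28
tool_pos: [615.7, -364.2, 246.9]
tcp_rot: [179.9, 0.1, 74.1]
ft_force: [0.1, 1.1, 0.6]
finger_gap: -0.0
grip_force: 0.1
```

>>> carry_out --commands '[{"jaw": 0,"translation": [0.003,0,0],"spin": 0},{"jaw": 0,"translation": [0.003,0,0],"spin": 0},{"jaw": 0,"translation": [0.003,0,0],"spin": 0},{"jaw": 0,"translation": [0.003,0,0],"spin": 0},{"jaw": 0,"translation": [0.003,0,0],"spin": 0},{"jaw": 0,"translation": [0.003,0,0],"spin": 0},{"jaw": 0,"translation": [0,0,0],"spin": 0},{"jaw": 0,"translation": [0,0,0],"spin": 0}]'

```text
time: 34.95
tool_pos: [620.2, -351.2, 253.9]
tcp_rot: [179.5, 0.4, 73.9]
ft_force: [-13.2, -6.2, 27.6]
finger_gap: 0.0
grip_force: 13.3
```

```bash
python3 pan.py; python3 sat.py | head -27
```

```text
local TCP x 12.5 y 73.3 z 253.9 yaw 73.86 F [-13.2  -6.2  27.6] gap 0.0 grip 13
now, cols from 42
206 kkkkkkkkkkkkkkkkkkk...............................
208 kkkkkkkkkkkkkkkkk.................................
210 kkkkkkkkkkkkkkk...................................
212 kkkkkkkkkkkkkkk...................................
214 kkkkkkkkkkkkkkk...................................
216 kkkkkkkkkkkkkkkk.......................#..........
218 kkkkkkkkkkkk++++kk................................
220 kkkkkkkkkk++++++++k...............................
222 kkkkkkkkkk+++++++++k...+..........................
224 kkkkkkkkkk++++++++++++########....#...............
226 kkkkkkkkkkkk++++++++#########.....................
228 kkk...kkkkkkkk+++++###############..............##
230 ...........kkkk++###################..........####
232 ...............+######################.......#####
234 ...............++####################++##########.
236 ..................++++#############+++##########..
238 ......................+###########++++#######+++.+
240 ......................+++########++++#######+.....
242 ......................#########+++++#######+......
244 .......................#+#####++++########........
246 ...............#.........+++++++#########...+++...
248 ................#..........++++#########...+++++++
250 .............##.............++########...########+
252 ..........#..#.............++########...+++#######
254 .......######............##########....+++++++++##
orig
```

>>> carry_out --commands '[{"jaw": 0,"translation": [-0.002,-0.001,-0.004],"spin": 0},{"jaw": 0,"translation": [-0.002,0,-0.004],"spin": 0},{"jaw": 0,"translation": [0,0,-0.002],"spin": 0},{"jaw": 0,"translation": [0,0,0],"spin": 0},{"jaw": 0,"translation": [0,0,0],"spin": 0},{"jaw": 0,"translation": [0,0,0],"spin": 0},{"jaw": 0,"translation": [0,0,0],"spin": 0},{"jaw": 0,"translation": [0,0,0],"spin": 0}]'

```text
time: 35.67
tool_pos: [618.3, -351.1, 256.1]
tcp_rot: [180.0, 0.0, 74.0]
ft_force: [-2.5, -2.2, 5.9]
finger_gap: 0.1
grip_force: 3.0
```

```bash
python3 pan.py; python3 sat.py | head -27; python3 asc.py|tail -1
```

```text
local TCP x 12.8 y 71.4 z 256.1 yaw 74.02 F [-2.5 -2.2  5.9] gap 0.1 grip 3
now, cols from 42
206 kkkkkkkkkkkkkkkkkk................................
208 kkkkkkkkkkkkkkk...................................
210 kkkkkkkkkkkkkk....................................
212 kkkkkkkkkkkkkkk...................................
214 kkkkkkkkkkkkkkkk.......................#..........
216 kkkkkkkkkkkk++kkk.................................
218 kkkkkkkkkkk++++++kk...............#...............
220 kkkkkkkkk+++++++++kk..............................
222 kkkkkkkkkk+++++++++++++++.........................
224 kkkkkkkkkkk+++++++++########...#..................
226 kk...kkkkkkkk++++++##########.....................
228 k.......kkkkkk+++#################..............##
230 ...............+####################..........####
232 ..............+#######################.......#####
234 ...............+#####################++##########.
236 ..................+++##############+++##########..
238 .....................++###########++++#######+++.+
240 ......................++#########++++#######+.....
242 .....................##########+++++#######+......
244 ...............###.....#+#####++++########........
246 .............#.#.........+++++++#########...+++...
248 .............#.............++++#########...+++++++
250 ...........#...#............++########...########+
252 ..........###..............++########...+++#######
254 ........####.............##########....+++++++++##
orig
TCP px [ 61.81949135 230.86269629] ascii col,row [21.81949135 15.43134815]
```

>>> carry_out --commands '[{"jaw": 0,"translation": [-0.002,0,-0.02],"spin": 0},{"jaw": 0.045,"translation": [0,0.001,-0.02],"spin": 0},{"jaw": 0.045,"translation": [0,0,0],"spin": 0},{"jaw": 0.045,"translation": [0,0,0],"spin": 0},{"jaw": 0.045,"translation": [0,0,0],"spin": 0},{"jaw": 0.045,"translation": [0,0,0.02],"spin": 0},{"jaw": 0.045,"translation": [0,0,0.015],"spin": 0},{"jaw": 0.045,"translation": [0,0,0],"spin": 0}]'

```text
time: 36.43
tool_pos: [616.7, -351.5, 254.2]
tcp_rot: [-179.5, -0.2, 74.0]
ft_force: [-0.0, -0.3, -1.5]
finger_gap: 45.0
grip_force: 0.0
```

```bash
python3 pan.py 11 248
```

```text
local TCP x 13.6 y 70.1 z 254.2 yaw 74.04 F [-0.  -0.3 -1.5] gap 45.0 grip 0
t 36.43 pos [ 616.7 -351.5  254.2] rot [-1.7951e+02 -1.7000e-01  7.4040e+01] | total tool shift [0.0026 0.0024 0.0062] rows 1 per row [0.0026 0.0024 0.0062] spin -0.0011
```

>>> carry_out --commands '[{"jaw": 0.045,"translation": [0.002,0.002,0.003],"spin": 0},{"jaw": 0.045,"translation": [0.001,0,0.003],"spin": 0},{"jaw": 0.03,"translation": [0,0,0],"spin": 0},{"jaw": 0,"translation": [0,0,0],"spin": 0},{"jaw": 0,"translation": [0,0,0],"spin": 0},{"jaw": 0,"translation": [0,0,0],"spin": 0},{"jaw": 0,"translation": [0,0,0],"spin": 0},{"jaw": 0,"translation": [0,0,0],"spin": 0}]' --squeeze 20

```text
time: 37.1
tool_pos: [621.4, -350.8, 255.3]
tcp_rot: [180.0, 0.0, 74.0]
ft_force: [-0.4, 0.5, -0.3]
finger_gap: -0.1
grip_force: 0.0
```

```bash
python3 pan.py; python3 sat.py | head -27
```

```text
local TCP x 11.7 y 74.4 z 255.3 yaw 74.02 F [-0.4  0.5 -0.3] gap -0.1 grip 0
now, cols from 42
206 kkkkkkkkkkkkkkkkkkk...............................
208 kkkkkkkkkkkkkkkkk.................................
210 kkkkkkkkkkkkkk....................................
212 kkkkkkkkkkkkkk....................................
214 kkkkkkkkkkkkkkk...................................
216 kkkkkkkkkkkkkkkk..................................
218 kkkkkkkkkkk++++kk.................................
220 kkkkkkkkkk+++++++kk..................#............
222 kkkkkkkkk++++++++++++++...........................
224 kkkkkkkkkk+++++++++#####......#...................
226 kkkkkkkkkkk++++++++#########..#.#.................
228 kk...kkkkkkkk+++++++##############..............##
230 k.......kkkkkk++++++################..........####
232 ............++++++####################.......#####
234 .............++++####################++##########.
236 .................+#################+++##########..
238 ....................+#############++++#######+++.+
240 ......................###########++++#######+.....
242 .....................##########+++++#######+......
244 .......................#+#####++++########........
246 ..............#.#........+++++++#########...+++...
248 ............###.#..........++++#########...+++++++
250 .............#..............++########...########+
252 .........#####.............++########...+++#######
254 .......#.##..............##########....+++++++++##
orig
```

>>> carry_out --commands '[{"jaw": 0,"translation": [0,0,-0.015],"spin": 0},{"jaw": 0.045,"translation": [0,-0.002,-0.01],"spin": 0},{"jaw": 0.045,"translation": [0,0,0],"spin": 0},{"jaw": 0.045,"translation": [0,0,0],"spin": 0},{"jaw": 0.045,"translation": [0,0,0.015],"spin": 0},{"jaw": 0.045,"translation": [0,0,0.015],"spin": 0},{"jaw": 0.045,"translation": [0,0,0.003],"spin": 0},{"jaw": 0.045,"translation": [0,0,0],"spin": 0}]'

```text
time: 37.82
tool_pos: [618.4, -349.5, 244.2]
tcp_rot: [-179.8, -0.1, 74.0]
ft_force: [-0.8, 0.1, 0.4]
finger_gap: 45.0
grip_force: 0.0
```

```bash
python3 pan.py 11 243
```

```text
local TCP x 11.2 y 71.1 z 244.2 yaw 74.02 F [-0.8  0.1  0.4] gap 45.0 grip 0
t 37.82 pos [ 618.4 -349.5  244.2] rot [-1.7977e+02 -7.0000e-02  7.4020e+01] | total tool shift [0.0002 0.0014 0.0012] rows 1 per row [0.0002 0.0014 0.0012] spin -0.0013
```

>>> carry_out --commands '[{"jaw": 0.045,"translation": [0,0.001,0],"spin": 0},{"jaw": 0,"translation": [0,0,0],"spin": 0},{"jaw": 0,"translation": [0,0,0],"spin": 0},{"jaw": 0,"translation": [0,0,0],"spin": 0},{"jaw": 0,"translation": [0,0,0],"spin": 0},{"jaw": 0,"translation": [0,0,0],"spin": 0},{"jaw": 0,"translation": [0,0,0],"spin": 0},{"jaw": 0,"translation": [0,0,0],"spin": 0}]' --squeeze 20

```text
time: 38.48
tool_pos: [619.6, -350.4, 248.4]
tcp_rot: [-180.0, 0.0, 74.0]
ft_force: [-6.1, 1.7, 4.3]
finger_gap: 24.4
grip_force: 19.5
```

```bash
python3 pan.py; python3 sat.py | head -27
```

```text
local TCP x 11.8 y 72.5 z 248.4 yaw 74.01 F [-6.1  1.7  4.3] gap 24.4 grip 20
now, cols from 42
206 kkkkkkkkkkkkkkkkkkkk..............................
208 kkkkkkkkkkkkkkkkkkkk..............................
210 kkkkk....kkkkkkkkkkk..............................
212 kkkk.....kkkkkkkkkkkk.............................
214 kkk.......kkkkkkk++++kk...............#...........
216 kkk.........kkkkkk++++kk..........................
218 kkkk..........kkkkkk++++k.........................
220 kkkkk..........kkkkkk+++++........................
222 kkkkkk............kkkkk++.........................
224 kkkkkkk..........+###+++..........#...............
226 kkkkkkkk+......+#############.....................
228 kkkkkkk++++...+###################..............##
230 kkkkkkkk++++++######################..........####
232 kkkkkkkkk+++++########################.......#####
234 ...kkkkkkkk++++++####################++##########.
236 .......kkkkk++++++#################+++##########..
238 ....................+#############++++#######+++++
240 ......................###########++++#######+.....
242 .....................##########+++++#######+......
244 ..................#....#+#####++++########........
246 .............#..##.......+++++++#########...+++...
248 ...............#.#.........++++#########...+++++++
250 ............#.##............++########...########+
252 .........#####.............++########...+++#######
254 .......#####.............##########....+++++++++##
orig
```

>>> carry_out --commands '[{"jaw": 0,"translation": [0.0043,0,-0.003],"spin": 0},{"jaw": 0,"translation": [0.0047,0,-0.0023],"spin": 0},{"jaw": 0,"translation": [0.005,0,-0.0015],"spin": 0},{"jaw": 0,"translation": [0.0052,0,-0.0007],"spin": 0},{"jaw": 0,"translation": [0.0052,0,0.0002],"spin": 0},{"jaw": 0,"translation": [0.0051,0,0.0011],"spin": 0},{"jaw": 0,"translation": [0.0049,0,0.0018],"spin": 0},{"jaw": 0,"translation": [0.0046,0,0.0027],"spin": 0}]'

```text
time: 39.2
tool_pos: [630.4, -313.2, 252.0]
tcp_rot: [180.0, 0.1, 74.0]
ft_force: [-10.9, 3.8, 12.2]
finger_gap: 24.3
grip_force: 26.4
```

```bash
python3 pan.py; python3 sat.py | head -27
```

```text
local TCP x -26.9 y 72.7 z 252.0 yaw 73.98 F [-10.9   3.8  12.2] gap 24.3 grip 26
now, cols from 42
206 kkkkkkkkkkkkkkkkkkkkkkkkkkkkkkkkkkkkkk............
208 kkkkkkkkkkkkkkkkkkkkkkkkkkkkkkkkkkkkkk............
210 kkkkkkkkkkkkkkkkkkkkkkkkkkkkkkkkkkk...............
212 kkkkkkkkkkkkkkkkkkkkkkkkkkkkkkkkkk................
214 kkkkkkkkkkkkkkkkkkkkkkkkkkkkkkkkkk.......#........
216 kkkkkkkkkkkkkkkkkkkkk...kkkkkkkkkk.....#..........
218 kkkkkkkkkkkkkkkkkkk.....kkkkkkkkkkk...............
220 kkkkkkkkkkkkkkkkkk.......kkkkkkk+++++.............
222 kkkkkkkkkkkkkkkkkkk........kkkkkk++++++...........
224 kkkkkkkkkkkkkkkkkkkk.........kkkkkk++++...........
226 ......kkkkkkkkkkkkkk.........+kkkkkk++++..........
228 ........kkkkkkkkkkkkk......+###+++k..k++........##
230 .........kkkkkkkkkkkk....+#######++...........####
232 .........kkkkkkkkkkkkkk++#######+++++........#####
234 +kk....kkkkkkkkkkkkkkkk+++#####++++++++##########.
236 kkkkkkkkkkkkkkkkkkkkkkk+++++++++++++++##########..
238 kkkkkkkkkkkkkkkkkkkkkkkk+++++++###+k++#######+++.+
240 kkkkkkkkkkkkkkk......kkkkk+++++++++++#######+.....
242 kkkkkkkkkkkkk..........kkk++++++++++#######+......
244 ........................+++++++++++#######........
246 .........................+++++++#########...+++...
248 ...........................++++########....#++++++
250 ............................++########...########+
252 ..........................+++########...+++#######
254 .........................+++#######....+++++++++##
orig
```

>>> carry_out --commands '[{"jaw": 0.045,"translation": [0,0,0],"spin": 0},{"jaw": 0.045,"translation": [0,0,0],"spin": 0},{"jaw": 0.045,"translation": [0,0,0],"spin": 0},{"jaw": 0.045,"translation": [0,0,0],"spin": 0},{"jaw": 0.045,"translation": [0,0,-0.01],"spin": 0},{"jaw": 0.045,"translation": [0,0,-0.03],"spin": 0},{"jaw": 0.045,"translation": [0,0,-0.035],"spin": 0},{"jaw": 0.045,"translation": [0,0,-0.035],"spin": 0}]'

```text
time: 39.92
tool_pos: [630.6, -312.7, 359.6]
tcp_rot: [-179.9, -0.0, 74.0]
ft_force: [1.6, -0.0, 0.9]
finger_gap: 45.0
grip_force: 0.0
```

>>> carry_out --commands '[{"jaw": 0.045,"translation": [0.03,-0.01,-0.02],"spin": 0},{"jaw": 0.045,"translation": [0.038,-0.01,0],"spin": 0},{"jaw": 0.045,"translation": [0.038,-0.01,0],"spin": 0},{"jaw": 0.045,"translation": [0.038,-0.01,0],"spin": 0},{"jaw": 0.045,"translation": [0.038,-0.01,0],"spin": 0},{"jaw": 0.045,"translation": [0.038,-0.01,0],"spin": 0},{"jaw": 0.045,"translation": [0.03,0,0],"spin": 0},{"jaw": 0.045,"translation": [0.02,0,0],"spin": 0}]'

```text
time: 40.58
tool_pos: [647.9, -33.4, 380.1]
tcp_rot: [179.9, -0.1, 74.2]
ft_force: [0.4, 0.4, -0.2]
finger_gap: 45.0
grip_force: 0.0
```

```bash
python3 pan.py; python3 sat.py; python3 tilt.py; python3 - <<'E'
from edge import *
O=(553.1,-319.2,0,-105.9)
S=r.snapshot("scene")
for nm,y in(("loose",72.5),("neigh",-73.5)):
    for e,A,B in(("front bottom",(-60,-50,0),(-60,50,0)),("front rim",(-60,-50,60),(-60,50,60))):
        P=frame(*O,np.array([A,B],float)+[-63.5,y,130]); o=edgepts(S,*P,w=6,n=40); print(nm,e,np.median(o[:,2]))
for n in("scene","top"):
    p=r.snapshot(n)
    for t in("rack","tumbler","bottle"): print(n,t,[[round(float(v)) for v in d["xy"]] for d in r.landmark_of(p,t)][:3])
E
```

```text
local TCP x -300.9 y 12.9 z 380.1 yaw 74.17 F [ 0.4  0.4 -0.2] gap 45.0 grip 0
now, cols from 42
206 ..................................................
208 ..................................................
210 ..................................................
212 ..................................................
214 ..................................................
216 ..................................................
218 ..................................................
220 ..................................................
222 ..................................................
224 ..................................................
226 ..................................................
228 ...............................................###
230 ..............................+++++...........####
232 ............................++++++++++......######
234 ...........................+++++++++++++#########.
236 ..........................+++++++++++++#########..
238 ........................+++++++++++++++######++...
240 .......................++++++++++++++++++##+++....
242 .........
[... 1662 characters left out ...]
..................................
254 .......######.....................................
[[205.96339794 233.42933811]]
caddy_grip [(0.6, [98.0, 246.0], [-79.0, 262.0]), (0.55, [237.0, 218.0], [-406.0, 599.0])]
caddy_lip [(0.67, [72.0, 244.0], [14.0, 198.0])]
catch_tip [(0.68, [82.0, 247.0], [-12.0, 203.0]), (0.3, [195.0, 289.0], [-292.0, 255.0])]
caddy [(0.95, [238.0, 238.0], [-404.0, 550.0]), (0.65, [113.0, 270.0], [-62.0, 126.0])]
loose front bottom -0.75
loose front rim 2.0
neigh front bottom -0.75
neigh front rim 1.75
scene rack [[291, 326]]
scene tumbler [[420, 238], [428, 284]]
scene bottle [[199, 290]]
top rack [[259, 155]]
top tumbler [[157, 242], [152, 204]]
top bottle [[333, 177]]
```

```bash
python3 -c "
from bench import r
print(r.hand_in())"
```

```text
the job is handed in; nothing more can be done
None
```

The caddy hangs straight and fully home under its catch, which is flipped shut and locked. The other things still stand where they were, the hand is clear, and I handed the job in at about 41 s. The first passes with closed fingers missed the catch and at one point pressed on it with about 30 N, so I pinched the lever and swung it over instead.

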